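Put the thin board away in the rack

TASK

Put the garlic bulb from the thin wooden board into the little dish. The bare board is too thin to pick up where it lies: slide it flat to the left-hand end of the worktop until its long side juts out over the edge, pinch it there, and stand it on its long side in a free slot of the wire rack, about midway along the hoops. Lower it to the bottom of the slot before letting go, and leave the other things where they stand.

Things in the scene. Friction and masses are not known exactly. Their poses are not given: they have to be found in the camera images.
- board: loose light wooden board with rounded corners, 220x140x8 mm, 0.17 kg, lying flat, hanging-hole mark at a corner; origin at the centre of its underside, x along the long side (within 0.25 rad of world x at the start), y across it towards the left-hand end of the worktop, z up through its top. Its width and thinness keep it from being grasped while it lies fully on the worktop. It tips off if it overhangs more than 70 mm
- board_center (a point): middle of the board, half way through its thickness
- board_left (a point): middle of the board's left long side (its +y side), half way through its thickness; this side overhangs after the slide
- worktop_left_edge (a point): a point on the upper left-hand edge of the worktop; the edge runs straight through it along world x (at constant y, for at least x = 0.30 to 0.85), and beyond it (greater y) is free air down to the floor. The worktop is 30 mm thick, its top is at z = 0
- garlic: loose garlic bulb, 60x57x58 mm (the top 15 mm is a narrow neck), 40 g, standing on the board; origin at the centre of its underside, z up
- garlic_center (a point): inside the bulb at its widest, 26 mm above its origin
- dish: loose round white dip dish with a blue rim, 93 mm across, 29 mm high, hollow, flat inner floor 52 mm across at about 7 mm height; origin at the centre of its underside
- rack: wire rack for boards, fixed to the worktop; origin at the middle of its foot, x along the slots (within 0.3 rad of world x), y across them to the left, z up. Four upright hoops of 5 mm wire, at y = +45, +15, -15 and -45 mm, each from x = -62 to +62 mm, tops 94.5 mm above the worktop. A smaller green board, fixed, already stands in the right-hand slot (y = -30 mm), its top 117 mm up
- slot_left (a point): middle of the left, free slot between two hoops, at the level its board will stand on: two cross wires with tops 12 mm above the worktop (rack x = 0, y = +30 mm). The slot is 25 mm wide in the clear, open above and at both ends
- slot_middle (a point): the same point of the middle slot (rack y = 0), also free and alike
- onion: red onion, 64x67x71 mm; bystander, origin at the centre of its underside
- peeler: black-handled vegetable peeler, 170x25x18 mm; bystander, origin at the centre of its underside
- mug: white mug with grey dots, 82 mm wide, 91 mm high; bystander, origin at the centre of its underside
- pepper_mill: wooden pepper mill, 58 mm wide, 170 mm high; bystander, origin at the centre of its underside
- spice_a: spice jar with red powder and gold cap, 42 mm wide, 96 mm high; bystander, origin at the centre of its underside
- spice_b: spice jar with a pale label and gold cap, 42 mm wide, 96 mm high; bystander, origin at the centre of its underside
There are look-alikes about, which are no part of the job. Leave any purple or red look-alike of the dish alone.

How it is judged (in metres and radians):
On the way, in this order (a step that is already met when the one before it is completed fails the run):
1. the garlic lies in the dish, let go, and the board lies flat on the worktop (horizontal distance between garlic_center and dish below 0.03 m and height (world z) of garlic_center between 0.02 and 0.06 m and contact force between the fingers and garlic below 0.1 N and angle between board's own z axis and vertical below 0.1 rad), for 0.2 s.
2. the board, still flat on the worktop, has its left long side at least 20 mm out over the left-hand edge (world y of board_left above 0.38 m and angle between board's own z axis and vertical below 0.1 rad and height (world z) of board_center between 0 and 0.012 m), for 0.2 s.
3. the board is lifted clear of the worktop in the fingers (height (world z) of board_center above 0.12 m and contact force between the fingers and board above 0.5 N), for 0.2 s.
4. the board, still in the fingers, is lowered upright into a free slot to within 18 mm of the bottom (angle between board's own z axis and vertical between 1.27 and 1.87 rad and x of board_center in the frame of rack between -0.035 and 0.035 m and y of board_center in the frame of rack between -0.015 and 0.045 m and angle between the x axis of board and the x axis of rack, either way round below 0.2 rad and height (world z) of board_center between 0.068 and 0.1 m and contact force between the fingers and board above 0.5 N), for 0.1 s.
At the end, for the whole second after the job is handed in: The board stands at rest on its long side at the bottom of the left or middle slot, within 0.3 rad of upright and 0.2 rad of the slot's line, its middle within 35 mm of midway along the hoops; the garlic rests in the dish within 30 mm of its middle; both are let go (angle between board's own z axis and vertical between 1.27 and 1.87 rad and x of board_center in the frame of rack between -0.035 and 0.035 m and y of board_center in the frame of rack between -0.015 and 0.045 m and angle between the x axis of board and the x axis of rack, either way round below 0.2 rad and height (world z) of board_center between 0.068 and 0.09 m and linear speed of each of board, garlic below 0.02 m/s and horizontal distance between garlic_center and dish below 0.03 m and height (world z) of garlic_center between 0.02 and 0.06 m); the robot touches nothing.
It fails at once if the board or the garlic falls off the worktop (height (world z) of board_center below -0.03 m or height (world z) of garlic_center below -0.01 m).
It fails at once if the dish is pushed more than 40 mm away (distance of dish from where it was at the start of the episode above 0.04 m).
It fails at once if a bystander is moved by more than 25 mm (distance of any of onion, peeler, mug, pepper_mill, spice_a, spice_b from where it was at the start of the episode above 0.025 m).
It also fails if it takes over 72 s, if anything falls off the work surface, if the arm or the gripper's body presses on something with over 40 N, if the wrist force passes 120 N, or if a joint passes its speed limit or range.

ROBOT

A 6-joint arm with a two-finger parallel gripper is mounted at the origin on a cart in front of the work surface, level with it; the furniture and walls round the work are solid. World frame = base frame: x ahead of the robot, y to its left, z up, the work surface at z = 0. Lengths are in m, angles in degrees, forces in N, time in s.
With the tool pointing down it reaches from about 0.375 to 0.9 m from the base axis. Payload 3.1 kg.
Tool frame: the origin (TCP) lies between the finger pads; the fingertips stand 22 mm ahead of it and the grasp point (between the pads) lies 3 mm ahead of it; z points along the fingers, y is the line along which they close (so a half turn about z gives the same grasp; the last joint's range is limited). The gripper opens to 87 mm and grips with 3 to 60 N. Pads are 19 mm wide; open, the fingers measure 117 mm over their backs; the gripper's body (75 mm by 190 mm) begins 51 mm behind the grasp point.
Start: joints at [55.892, 30.224, 82.088, -0, 67.689, -10.227], TCP at [0.253, 0.571, 0.215] pointing down, gripper open.
Joint ranges: [-176.69, 176.69], [-43.24, 126.21], [12.49, 139.97], [-82, 262], [0, 151.66], [-163.58, 163.58]. Speed limits (degrees/s): [159.86, 159.86, 180, 180, 180, 180].

INTERFACE

Orientations are given as a 3x3 rotation matrix whose columns are the frame's x, y, z axes.
In Python, from rig import bot, capture, search_frame, outline_of, spot_point gives the robot as it stands.
- The arm moves only by the tool jog_arm, never from a script. Its argument "rows" is text: rows parted by semicolons, each of 7 numbers parted by spaces: the opening, from 0 (shut) to 1 (fully open), then the shift along the tool's x, y, z as a fraction of full scale, then the turn, a rotation vector about the tool's x, y, z as a fraction of full scale. A call has 1 to 20 rows; each row is the pose to reach, as a shift and turn from the pose commanded when the call began, along the tool's axes at that moment; what a row does not reach only later rows make up. Full scale, the value 1, is 0.5 m for a shift and pi/4 rad for a turn. A row lasts 1/12 s, in which the tool goes at most 41.7 mm and 7.16 degrees, less where a joint would pass 70% of its speed; a pose out of reach is approached as far as the arm can. A call with a number of a shift or a turn outside -1 to 1 is refused whole. A call with a gripper value outside its range is refused whole. The fingers move at their own pace and stop on an object; the grip force is fixed at half the most. Time passes only in rows, so rows that repeat a pose let the fingers close. It gives the time, the measured TCP pose, the force, the opening and the grip force at its end, in the units of the state.
- bot.read_state(): the state, without advancing time (a new reading comes with each control period).
- capture(name): name is "scene" or "top" or "wrist"; returns a dict with "pixels" (384x512x3 uint8, red, green, blue), "fx", "fy", "cx", "cy" (pixels), "R" (3x3) and "t" (3): a world point X has camera coordinates R X + t; the wrist camera has in their place "mount" (4x4, takes a point from camera to tool coordinates, whose origin is the TCP and whose axes are the flange's). Camera axes: x right, y down, z forward; pixel columns grow to the right and rows downward; lengths in m; the calibration is good to about 2 mm. A picture is of the moment at which its call begins: read the wrist's pose just before it. There is no depth.
- bot.hand_in(): hands the job in; it is judged then, once.
Trained networks look in a picture, given as the dict that the camera call returned (one of the last four; its "shot" number tells which), for a name from the list of things; names that differ only in an ending like _2 or _b are one class to them, and where a whole thing is asked for, a point or a joint stands for the part that bears it (a point fixed in the world has none). Each returns a list of dicts, best first, with "conf" (0 to 1); they miss things now and then, are a little off and sometimes report something else, mostly with a low value. They report only what shows in the picture. A call takes as long as a camera call. They do not tell look-alikes from the thing itself.
- search_frame(label, picture): "point" ([x, y, z] in m, in world coordinates, good to about 4 mm: the middle of the surface that is visible of it).
- outline_of(label, picture): "region" (384x512 bool, what is visible of it).
- spot_point(label, picture): "point" ([x, y, z] in m, in world coordinates, good to about 4 mm: a listed point, or the origin of a listed thing).
The state is a dict: "time_s": time; "joint_positions": joint angles; "qvel": joint speeds; "tau": joint torques, N m; "position": TCP position; "tcp_rot": TCP orientation; "force": force on the tool from outside, world axes, zero at the start; "moment": the same for the moment, N m; "opening": opening from 0.0 (shut) to 1.0 (fully open); "grasp_force": force on a finger pad.
Only numpy, scipy, OpenCV 4.12 (cv2) and the standard library are available. Lean on these libraries where they do the work, as an engineer would, in place of code of your own. Each camera call takes 0.05 s, during which the arm holds its last target. There are 200 camera calls.

## Working session

There is one attempt and no reset: what is moved stays moved. The work goes in short steps, Python scripts to look and compute and a tool call to move; the robot and the scene stay as the last step left them, time stands still between calls to the robot, and variables do not carry over. Pictures are saved under pics/ and viewed, at most 13 in all, crops included, and the job is handed in when it is done.

Besides the shell and the picture viewer there is one more tool, called as a command line: name --argument value ..., lists and objects as JSON in quotes. jog_arm: Moves the arm, as the interface text tells. Its arguments: {"type":"object","properties":{"rows":{"type":"string"}},"required":["rows"]}

```bash
mkdir -p pics; ls; python3 - <<'E'
from rig import bot, capture, search_frame, outline_of, spot_point
import cv2, numpy as np
s=bot.read_state(); print(s['time_s'],s['position'],np.round(s['tcp_rot'],3).tolist(),s['opening'])
ims=[]
for c in ["scene","top"]:
    p=capture(c); ims.append(p['pixels'])
    print(c,p['fx'],np.round(p['R'],3).tolist(),np.round(p['t'],3))
    for l in ["board_center","board_left","worktop_left_edge","garlic_center","dish","rack","slot_left","slot_middle","onion","peeler","mug","pepper_mill","spice_a"]:
        print(l,[(np.round(d['point'],3).tolist(),round(d['conf'],2)) for d in spot_point(l,p)[:3]])
im=np.vstack(ims)[:,:,::-1]
cv2.imwrite("pics/a.png",cv2.resize(im,None,fx=.78,fy=.78,interpolation=cv2.INTER_AREA))
cv2.imwrite("pics/top.png",cv2.resize(ims[1][:,:,::-1],None,fx=1.5,fy=1.5))
E
```

```text
pics
0.0 [0.25256325 0.57087591 0.21357963] [[-0.914, 0.405, -0.001], [0.405, 0.914, -0.002], [0.0, -0.002, -1.0]] 0.9986181223077576
scene 390.7477062657102 [[0.843, -0.538, 0.023], [-0.261, -0.446, -0.856], [0.471, 0.716, -0.516]] [-0.468  0.232  0.905]
board_center [([0.473, 0.164, 0.0], 0.56)]
board_left [([0.482, 0.236, 0.002], 0.95)]
worktop_left_edge [([0.471, 0.356, -0.001], 0.72), ([0.494, 0.149, 0.006], 0.56)]
garlic_center [([0.492, 0.147, 0.031], 0.5), ([0.794, 0.143, -0.001], 0.37), ([0.468, 0.164, 0.006], 0.22)]
dish [([0.362, -0.106, 0.0], 0.91), ([0.667, 0.001, 0.002], 0.89), ([0.482, -0.035, -0.001], 0.84)]
rack [([0.537, -0.194, 0.0], 0.69)]
slot_left []
slot_middle [([0.54, -0.196, 0.014], 0.76)]
onion [([0.753, 0.21, -0.0], 0.67), ([0.492, 0.148, 0.01], 0.26)]
peeler [([0.753, -0.116, -0.006], 0.66)]
mug [([0.668, -0.001, 0.0], 0.64), ([0.331, -0.23, 0.003], 0.59), ([0.492, 0.151, 0.009], 0.42)]
pepper_mill [([0.805, 0.078, -0.002], 0.85), ([0.542, -0.191, 0.015], 0.57), ([0.334, -0.232, 0.0], 0.22)]
spice_a [([0.797, 0.144, -0.002], 0.84), ([0.808, 0.031, -0.001]
[... 368 characters left out ...]
), ([0.794, 0.141, 0.0], 0.29), ([0.803, 0.081, -0.001], 0.2)]
dish [([0.358, -0.102, -0.001], 0.96), ([0.476, -0.035, -0.001], 0.7), ([0.667, 0.003, 0.0], 0.57)]
rack [([0.537, -0.196, 0.003], 0.89), ([0.752, 0.211, -0.002], 0.55), ([0.667, 0.003, 0.001], 0.16)]
slot_left [([0.538, -0.166, 0.016], 0.6), ([0.792, 0.141, 0.004], 0.18)]
slot_middle []
onion [([0.756, 0.213, -0.002], 0.59), ([0.477, 0.361, 0.0], 0.47)]
peeler [([0.762, -0.116, -0.003], 0.68)]
mug [([0.329, -0.226, -0.003], 0.7), ([0.469, 0.166, 0.003], 0.6)]
pepper_mill [([0.8, 0.08, 0.0], 0.72), ([0.668, 0.003, 0.002], 0.18)]
spice_a [([0.805, 0.032, 0.002], 0.79), ([0.76, -0.117, -0.002], 0.75), ([0.794, 0.139, 0.003], 0.52)]
```

View pics/a.png

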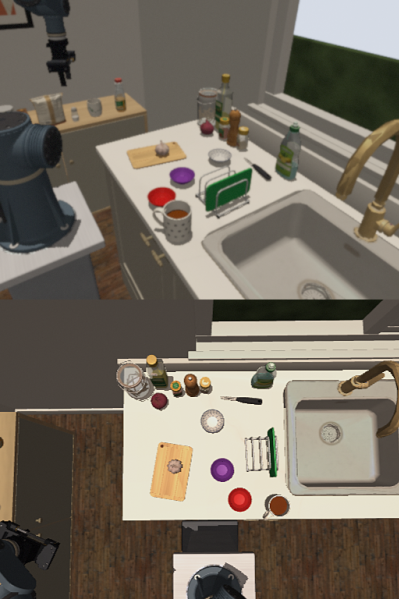

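View pics/top.png

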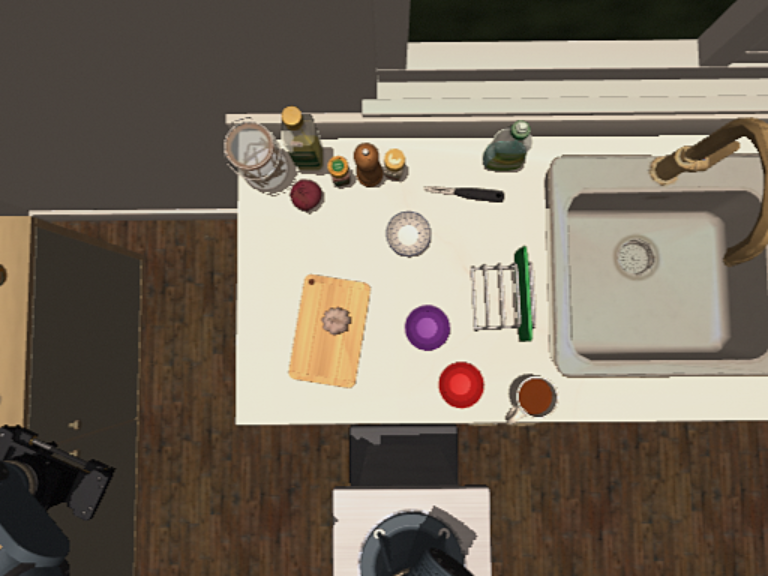

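The top view shows the white dish at (408,233) and, lower down, the purple (427,327) and red (461,384) decoys. The board is at (330,330) with the garlic at (337,320), and the rack is at (503,295) with the green board on its right. So the real dish is at about (0.667, 0.002).

```bash
cat > h.py <<'E'
from rig import bot, capture, search_frame, outline_of, spot_point
import cv2, numpy as np
from scipy.spatial.transform import Rotation as Ro
def down(h):  # tool down, tool y heading h deg
    a=np.radians(h); y=np.array([np.cos(a),np.sin(a),0]); z=np.array([0,0,-1.]); return np.c_[np.cross(y,z),y,z]
def row(pos,R,P0=None,R0=None):
    s=bot.read_state()
    P0=np.array(s['position'] if P0 is None else P0); R0=np.array(s['tcp_rot'] if R0 is None else R0)
    d=R0.T@(np.array(pos)-P0)/.5; w=Ro.from_matrix(R0.T@R).as_rotvec()/(np.pi/4)
    return np.round(np.r_[d,w],3)
def ray(p,uv,z):  # pixels -> plane z
    uv=np.atleast_2d(uv); d=np.c_[(uv[:,0]-p['cx'])/p['fx'],(uv[:,1]-p['cy'])/p['fy'],np.ones(len(uv))]@np.array(p['R'])
    c=-np.array(p['R']).T@np.array(p['t']); return c+d*((z-c[2])/d[:,2])[:,None]
def st():
    s=bot.read_state(); print(round(s['time_s'],2),np.round(s['position'],4),np.round(s['tcp_rot'],3).tolist(),'F',np.round(s['force'],1),'op',round(s['opening'],3),'g',round(s['grasp_force'],1),'q',np.round(s['joint_positions'],2).tolist())
    open('q.log','a').write(repr([list(map(float,s['joint_positions'])),list(map(float,s['position'])),np.array(s['tcp_rot']).tolist()])+'\n')
    return s
def board(p,z=.008):
    m=np.uint8(outline_of('board',p)[0]['region']); uv=np.argwhere(m)[:,::-1]
    X=ray(p,uv,z)[:,:2]; r=cv2.minAreaRect(np.float32(X*1000)); return r, m.sum()
E
python3 - <<'E'
from h import *
s=st(); p=capture('top')
print(board(p))
im=p['pixels'].astype(int); g=(im[:,:,1]-im[:,:,0]>40)&(im[:,:,1]-im[:,:,2]>25)
n,l,stt,c=cv2.connectedComponentsWithStats(np.uint8(g)); i=1+np.argmax(stt[1:,4]); print(stt[i],c[i])
uv=np.argwhere(l==i)[:,::-1]; 
for z in(.117,):
    X=ray(p,uv,z)[:,:2]
    # left border per row
    rows=np.unique(uv[:,1]); L=np.array([[uv[uv[:,1]==r,0].min(),r] for r in rows]); XL=ray(p,L,z)[:,:2]; print(np.round(XL[::6],3).tolist()); 
    print(cv2.minAreaRect(np.float32(X*1000)))
d=outline_of('rack',p)[0]; m=np.uint8(d['region']); print(d['conf'],cv2.minAreaRect(np.float32(ray(p,np.argwhere(m)[:,::-1],.0945)[:,:2]*1000)))
P=s['position'];print('A',row([.492,.153,.16],down(66-44)))
E
```

```text
1.4 [0.253  0.5715 0.2146] [[-0.914, 0.405, -0.0], [0.405, 0.914, 0.0], [0.0, 0.0, -1.0]] F [ 0.3 -0.6 -0.8] op 1.0 g 0.0 q [55.89, 30.22, 82.09, 0.0, 67.69, -10.23]
(((477.85699462890625, 163.16513061523438), (143.9457550048828, 226.6025848388672), 80.09919738769531), np.uint64(3030))
[349 164   6  63 166] [351.53614458 195.92168675]
[[0.631, -0.218], [0.614, -0.217], [0.596, -0.219], [0.579, -0.219], [0.562, -0.219], [0.544, -0.221], [0.527, -0.221], [0.51, -0.22], [0.493, -0.222], [0.476, -0.222], [0.459, -0.222]]
((542.1961669921875, -222.36817932128906), (177.63619995117188, 7.680851936340332), 1.831944465637207)
0.91 ((539.701416015625, -181.31671142578125), (181.00051879882812, 121.07503509521484), 1.80455482006073)
A [-0.776 -0.572  0.109 -0.     0.     0.98 ]
```

jog_arm --rows "1 -0.776 -0.572 0.109 0 0 0.98;1 -0.776 -0.572 0.109 0 0 0.98;1 -0.776 -0.572 0.109 0 0 0.98;1 -0.776 -0.572 0.109 0 0 0.98;1 -0.776 -0.572 0.109 0 0 0.98;1 -0.776 -0.572 0.109 0 0 0.98;1 -0.776 -0.572 0.109 0 0 0.98;1 -0.776 -0.572 0.109 0 0 0.98;1 -0.776 -0.572 0.109 0 0 0.98;1 -0.776 -0.572 0.109 0 0 0.98;1 -0.776 -0.572 0.109 0 0 0.98;1 -0.776 -0.572 0.109 0 0 0.98;1 -0.776 -0.572 0.109 0 0 0.98;1 -0.776 -0.572 0.109 0 0 0.98;1 -0.776 -0.572 0.109 0 0 0.98;1 -0.776 -0.572 0.109 0 0 0.98"

```text
time_s: 2.88
position: [0.4911, 0.154, 0.1601]
tcp_rot: [[-0.376, 0.927, -0.001], [0.927, 0.376, 0.0], [0.0, -0.0, -1.0]]
force: [-0.4, 1.0, 0.0]
opening: 1.001
grasp_force: 0.0
```

```bash
python3 - <<'E'
from h import *
s=st(); T=np.eye(4);T[:3,:3]=s['tcp_rot'];T[:3,3]=s['position']
p=capture('wrist'); print(np.round(p['mount'],3).tolist())
for l in ['garlic','garlic_center','board_center','board_left']: print(l,[(np.round(d['point'],3).tolist(),round(d['conf'],2)) for d in spot_point(l,p)[:2]])
m=outline_of('garlic',p)
uv=np.argwhere(m[0]['region'])[:,::-1]; print(m[0]['conf'],uv.min(0),uv.max(0))
C=T@np.array(p['mount']); q=dict(p); q['R']=C[:3,:3].T; q['t']=-q['R']@C[:3,3]
print(ray(q,(uv.min(0)+uv.max(0))/2,.034))
print('B',row([.492,.153,.045],down(-10)))
E
```

```text
2.88 [0.4911 0.154  0.1601] [[-0.376, 0.927, -0.001], [0.927, 0.376, 0.0], [0.0, -0.0, -1.0]] F [-0.4  1.   0. ] op 1.001 g 0.0 q [4.94, 26.25, 101.01, 0.02, 52.77, -17.18]
[[0.0, -0.967, -0.254, 0.07], [1.0, 0.0, 0.0, 0.001], [-0.0, -0.254, 0.967, -0.169], [0.0, 0.0, 0.0, 1.0]]
garlic [([0.491, 0.15, 0.012], 0.94)]
garlic_center [([0.489, 0.149, 0.037], 0.88)]
board_center [([0.469, 0.168, 0.005], 0.84)]
board_left [([0.484, 0.232, 0.003], 0.86)]
0.62 [225 154] [278 210]
[[0.49232858 0.15292902 0.034     ]]
B [-0.001  0.     0.23   0.     0.     0.713]
```

jog_arm --rows "1 -0.003 -0.001 0 0 0 0.3;1 -0.003 -0.001 0.08 0 0 0.5;1 -0.003 -0.001 0.14 0 0 0.713;1 -0.003 -0.001 0.18 0 0 0.713;1 -0.003 -0.001 0.21 0 0 0.713;1 -0.003 -0.001 0.23 0 0 0.713;1 -0.003 -0.001 0.23 0 0 0.713;1 -0.003 -0.001 0.23 0 0 0.713;0.5 -0.003 -0.001 0.23 0 0 0.713;0.5 -0.003 -0.001 0.23 0 0 0.713;0.5 -0.003 -0.001 0.23 0 0 0.713;0.5 -0.003 -0.001 0.23 0 0 0.713;0.5 -0.003 -0.001 0.23 0 0 0.713;0.5 -0.003 -0.001 0.23 0 0 0.713;0.5 -0.003 -0.001 0.23 0 0 0.713;0.5 -0.003 -0.001 0.15 0 0 0.713;0.5 -0.003 -0.001 0 0 0 0.713;0.5 -0.003 -0.001 -0.01 0 0 0.713;0.5 -0.003 -0.001 -0.01 0 0 0.713"

```text
time_s: 4.77
position: [0.497, 0.152, 0.1715]
tcp_rot: [[0.175, 0.985, 0.014], [0.985, -0.175, 0.001], [0.004, 0.014, -1.0]]
force: [0.5, -0.0, 1.4]
opening: 0.5
grasp_force: 0.0
```

```bash
python3 - <<'E'
from h import *
st()
for z in (.13,.062): print('C',row([.667,.002,z],down(-10)))
E
```

```text
4.77 [0.497  0.152  0.1715] [[0.175, 0.985, 0.014], [0.985, -0.175, 0.001], [0.004, 0.014, -1.0]] F [ 0.5 -0.   1.4] op 0.5 g 0.0 q [4.66, 25.3, 100.31, 0.01, 53.58, 14.71]
C [-0.236  0.386  0.087  0.017 -0.005 -0.001]
C [-0.237  0.384  0.223  0.017 -0.005 -0.001]
```

```bash
python3 - <<'E'
from h import *
p=capture('wrist'); q=capture('top')
cv2.imwrite('pics/b.png',np.hstack([p['pixels'],cv2.resize(q['pixels'][128:320,128:384],None,fx=2,fy=2)])[:, :, ::-1][:,:,:].repeat(1,0)[:, :1024][:, ::1] if 0 else cv2.resize(np.hstack([p['pixels'],cv2.resize(q['pixels'][128:320,128:384],(512,384))])[:,:,::-1],(800,300)))
for x in(p,q):
  for l in ['garlic','garlic_center','board_center','board_left']: print(l,[(np.round(d['point'],3).tolist(),round(d['conf'],2)) for d in spot_point(l,x)[:2]])
E
```

```text
garlic [([0.492, 0.152, 0.006], 0.89)]
garlic_center [([0.492, 0.15, 0.035], 0.97)]
board_center [([0.468, 0.168, 0.005], 0.77)]
board_left [([0.481, 0.233, 0.004], 0.74)]
garlic []
garlic_center []
board_center []
board_left []
```

View pics/b.png

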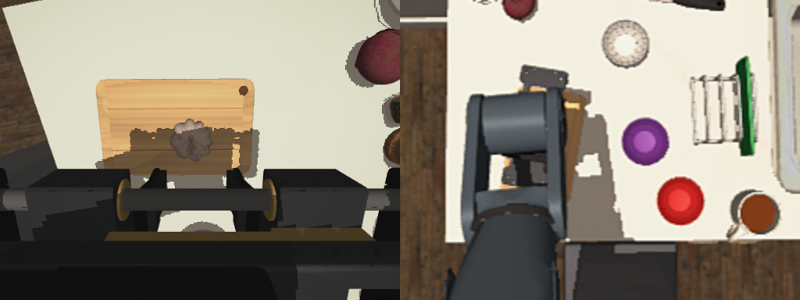

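The wrist view shows the garlic still standing on the board, at about (190,140), and not moved. The fingers had no time to close, so I'll descend again and wait for the grip.

jog_arm --rows "1 0 0 0 0 0 0;1 0 0 0 0 0 0;1 0 0 0 0 0 0;1 0 0 0 0 0 0;1 0 0 0.08 0 0 0;1 0 0 0.15 0 0 0;1 0 0 0.21 0 0 0;1 0 0 0.242 0 0 0;1 0 0 0.242 0 0 0;1 0 0 0.242 0 0 0;1 0 0 0.242 0 0 0;0.4 0 0 0.242 0 0 0;0.4 0 0 0.242 0 0 0;0.4 0 0 0.242 0 0 0;0.4 0 0 0.242 0 0 0;0.4 0 0 0.242 0 0 0;0.4 0 0 0.242 0 0 0;0.4 0 0 0.242 0 0 0;0.4 0 0 0.242 0 0 0"

```text
time_s: 6.85
position: [0.492, 0.1513, 0.0441]
tcp_rot: [[0.175, 0.985, -0.0], [0.985, -0.175, -0.0], [-0.0, -0.0, -1.0]]
force: [-0.4, -0.1, -0.7]
opening: 0.483
grasp_force: 0.0
```

jog_arm --rows "0.2 0 0 0 0 0 0;0.2 0 0 0 0 0 0;0.2 0 0 0 0 0 0;0.2 0 0 0 0 0 0;0.2 0 0 0 0 0 0"

```text
time_s: 7.27
position: [0.4922, 0.1513, 0.0442]
tcp_rot: [[0.175, 0.985, 0.0], [0.985, -0.175, 0.0], [0.0, 0.0, -1.0]]
force: [0.4, 0.6, 1.2]
opening: 0.25
grasp_force: 23.7
```

```bash
python3 - <<'E'
from h import *
s=st()
p=capture('wrist'); q=capture('scene')
cv2.imwrite('pics/c.png',cv2.resize(np.hstack([p['pixels'],cv2.resize(q['pixels'][130:322,100:356],(512,384))])[:,:,::-1],(800,300)))
for l in ['garlic','garlic_center']: print(l,[(np.round(d['point'],3).tolist(),round(d['conf'],2)) for d in spot_point(l,p)[:2]])
E
```

```text
7.27 [0.4922 0.1513 0.0442] [[0.175, 0.985, 0.0], [0.985, -0.175, 0.0], [0.0, 0.0, -1.0]] F [0.4 0.6 1.2] op 0.25 g 23.7 q [4.64, 37.67, 105.51, -0.0, 36.8, 14.71]
garlic [([0.494, 0.15, 0.008], 0.7)]
garlic_center [([0.492, 0.149, 0.035], 0.56), ([0.467, 0.167, 0.006], 0.27)]
```

View pics/c.png

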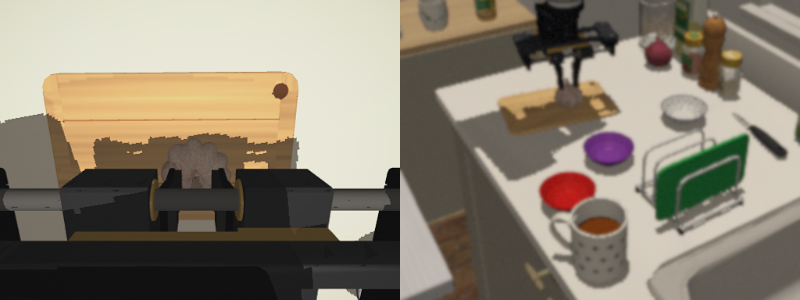

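The fingers hold about 22 mm, which looks like the upper part of the bulb, at 24 N. I'll lift it and check.

jog_arm --rows "0.2 0 0 -0.03 0 0 0;0.2 0 0 -0.07 0 0 0;0.2 0 0 -0.12 0 0 0;0.2 0 0 -0.16 0 0 0;0.2 0 0 -0.18 0 0 0;0.2 0 0 -0.18 0 0 0;0.2 0 0 -0.18 0 0 0"

```text
time_s: 8.05
position: [0.492, 0.1513, 0.134]
tcp_rot: [[0.175, 0.985, 0.0], [0.985, -0.175, 0.0], [0.0, 0.0, -1.0]]
force: [-0.3, -1.1, -0.4]
opening: 0.198
grasp_force: 0.0
```

```bash
python3 - <<'E'
from h import *
s=st()
p=capture('wrist'); q=capture('scene')
for x in (p,q):
  for l in ['garlic','garlic_center']: print(l,[(np.round(d['point'],3).tolist(),round(d['conf'],2)) for d in spot_point(l,x)[:2]])
cv2.imwrite('pics/d.png',np.vstack([cv2.resize(p['pixels'][150:340],(800,297)),cv2.resize(q['pixels'][130:230,100:370],(800,296))])[:,:,::-1])
for z in (.13,): print('C',row([.667,.002,z],down(-10)))
E
```

```text
8.05 [0.492  0.1513 0.134 ] [[0.175, 0.985, 0.0], [0.985, -0.175, 0.0], [0.0, 0.0, -1.0]] F [-0.3 -1.1 -0.4] op 0.198 g 0.0 q [4.64, 28.61, 102.36, 0.0, 49.01, 14.71]
garlic [([0.491, 0.149, 0.008], 0.57), ([0.669, 0.004, -0.002], 0.48)]
garlic_center [([0.494, 0.149, 0.01], 0.51)]
garlic [([0.492, 0.15, 0.006], 0.57), ([0.794, 0.144, -0.002], 0.15)]
garlic_center [([0.493, 0.145, 0.036], 0.63)]
C [-0.232  0.398  0.005 -0.003  0.001 -0.002]
```

View pics/d.png

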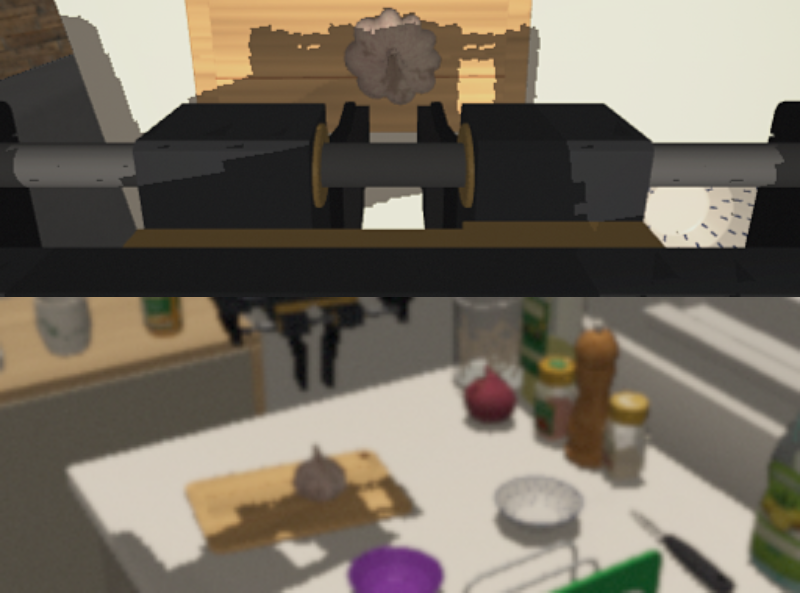

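```bash
python3 - <<'E'
from h import *
s=bot.read_state(); p=capture('scene'); R=np.array(s['tcp_rot']);P=np.array(s['position'])
def pj(X): c=np.array(p['R'])@X+p['t']; return np.round([p['cx']+p['fx']*c[0]/c[2],p['cy']+p['fy']*c[1]/c[2]],1)
for y in(-.0087,.0087):
  for z in (-.02,0,.022): print(y,z,pj(P+R@[0,y,z]))
print('garlic base, top',pj(np.array([.492,.151,.008])),pj(np.array([.492,.151,.066])))
cv2.imwrite('pics/e.png',cv2.resize(p['pixels'][100:220,150:270],(600,600),interpolation=cv2.INTER_NEAREST)[:,:,::-1])
E
```

```text
-0.0087 -0.02 [203.5 156. ]
-0.0087 0 [203.8 162. ]
-0.0087 0.022 [204.1 168.5]
0.0087 -0.02 [209.2 155.2]
0.0087 0 [209.4 161.1]
0.0087 0.022 [209.6 167.6]
garlic base, top [208.2 196.6] [207.5 180.8]
```

View pics/e.png

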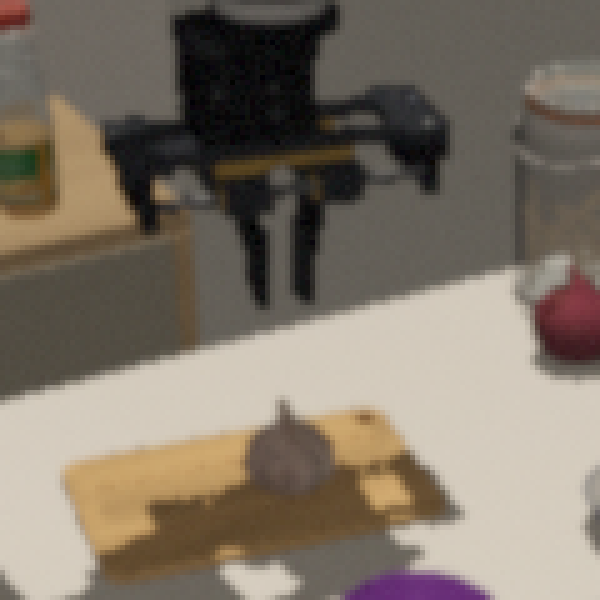

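Projecting the TCP into this picture puts the fingertips at about (202,161) and (211,160). That is the TCP level, some 22 mm short of where the stated tip should be. I'll descend deeper in steps and watch the force.

jog_arm --rows "1 0 0 0 0 0 0;1 0 0 0 0 0 0;1 0 0 0 0 0 0;1 0 0 0 0 0 0;1 0 0 0 0 0 0;1 0 0 0 0 0 0;1 0 0 0 0 0 0;1 0 0 0 0 0 0;1 0 0 0 0 0 0;1 0 0 0.06 0 0 0;1 0 0 0.11 0 0 0;1 0 0 0.15 0 0 0;1 0 0 0.18 0 0 0;1 0 0 0.2 0 0 0;1 0 0 0.206 0 0 0;1 0 0 0.206 0 0 0;1 0 0 0.206 0 0 0"

```text
time_s: 9.82
position: [0.4926, 0.1514, 0.0315]
tcp_rot: [[0.175, 0.985, 0.001], [0.985, -0.175, 0.0], [0.0, 0.001, -1.0]]
force: [1.1, 0.3, -0.3]
opening: 0.999
grasp_force: 0.0
```

```bash
python3 - <<'E'
from h import *
s=st(); p=capture('scene'); R=np.array(s['tcp_rot']);P=np.array(s['position'])
def pj(X): c=np.array(p['R'])@X+p['t']; return np.round([p['cx']+p['fx']*c[0]/c[2],p['cy']+p['fy']*c[1]/c[2]],1)
for y in(-.0435,.0435):
  for z in (0,.022): print(y,z,pj(P+R@[0,y,z]))
cv2.imwrite('pics/f.png',cv2.resize(p['pixels'][130:230,150:270],(720,600),interpolation=cv2.INTER_NEAREST)[:,:,::-1])
E
```

```text
9.82 [0.4926 0.1514 0.0315] [[0.175, 0.985, 0.001], [0.985, -0.175, 0.0], [0.0, 0.001, -1.0]] F [ 1.1  0.3 -0.3] op 0.999 g 0.0 q [4.64, 39.05, 105.76, 0.0, 35.14, 14.71]
-0.0435 0 [194.6 192.7]
-0.0435 0.022 [194.9 198.7]
0.0435 0 [221.2 187.7]
0.0435 0.022 [221.3 193.6]
```

View pics/f.png

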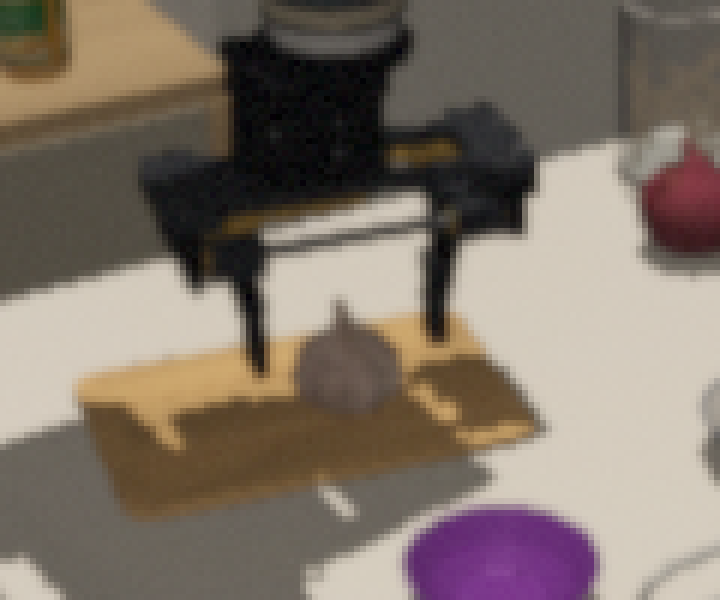

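jog_arm --rows "1 0 0 0.002 0 0 0;1 0 0 0.004 0 0 0;1 0 0 0.006 0 0 0;1 0 0 0.006 0 0 0"

```text
time_s: 10.2
position: [0.4922, 0.1513, 0.0283]
tcp_rot: [[0.175, 0.985, 0.001], [0.985, -0.175, 0.0], [0.0, 0.0, -1.0]]
force: [-0.2, -0.3, 0.2]
opening: 0.995
grasp_force: 0.0
```

```bash
python3 - <<'E'
from h import *
s=st(); p=capture('wrist'); M=np.linalg.inv(np.array(p['mount']))
print(p['fx'],p['cx'],p['cy'])
def pj(X): c=M@np.r_[X,1]; return np.round([p['cx']+p['fx']*c[0]/c[2],p['cy']+p['fy']*c[1]/c[2]],1)
for x in(-.0095,.0095):
  for y in(-.0435,.0435,-.0585):
    for z in (0,.022): print(x,y,z,pj([x,y,z]))
cv2.imwrite('pics/g.png',cv2.resize(p['pixels'][100:384],(800,444))[:,:,::-1])
E
```

```text
10.2 [0.4922 0.1513 0.0283] [[0.175, 0.985, 0.001], [0.985, -0.175, 0.0], [0.0, 0.0, -1.0]] F [-0.2 -0.3  0.2] op 0.995 g 0.0 q [4.64, 39.39, 105.86, 0.0, 34.72, 14.71]
301.6374316899635 251.250043444791 188.25519081154778
-0.0095 -0.0435 0 [179.4 243.5]
-0.0095 -0.0435 0.022 [186.9 229.6]
-0.0095 0.0435 0 [322.1 243.6]
-0.0095 0.0435 0.022 [314.8 229.6]
-0.0095 -0.0585 0 [154.8 243.5]
-0.0095 -0.0585 0.022 [164.8 229.6]
0.0095 -0.0435 0 [177.5 214.1]
0.0095 -0.0435 0.022 [185.3 202.9]
0.0095 0.0435 0 [324.  214.1]
0.0095 0.0435 0.022 [316.3 203. ]
0.0095 -0.0585 0 [152.2 214.1]
0.0095 -0.0585 0.022 [162.7 202.9]
```

View pics/g.png

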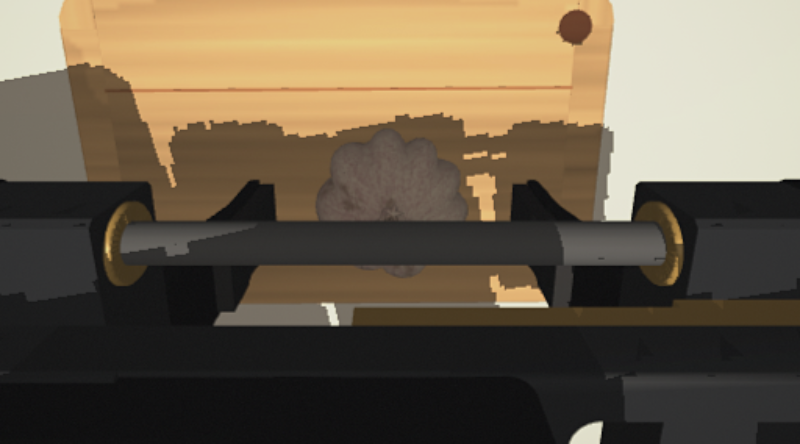

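Finger tip edges sit at about (176,217) in full-frame pixels, which again fits tips at the TCP. There was no contact at the lower height either. So I take the fingertips to be at TCP z, with the pads behind them. Lowering a little more, then gripping.

jog_arm --rows "1 0 0 0.006 0 0 0;1 0 0 0.011 0 0 0;1 0 0 0.011 0 0 0;0.4 0 0 0.011 0 0 0;0.4 0 0 0.011 0 0 0;0.4 0 0 0.011 0 0 0;0.4 0 0 0.011 0 0 0;0.4 0 0 0.011 0 0 0;0.4 0 0 0.011 0 0 0;0.4 0 0 0.011 0 0 0;0.4 0 0 0.011 0 0 0"

```text
time_s: 11.17
position: [0.492, 0.1513, 0.0226]
tcp_rot: [[0.175, 0.985, -0.0], [0.985, -0.175, 0.0], [-0.0, -0.0, -1.0]]
force: [-0.0, 0.1, 1.2]
opening: 0.624
grasp_force: 30.0
```

jog_arm --rows "0.4 0 0 -0.04 0 0 0;0.4 0 0 -0.1 0 0 0;0.4 0 0 -0.16 0 0 0;0.4 -0.03 0.05 -0.18 0 0 0;0.4 -0.08 0.13 -0.18 0 0 0;0.4 -0.12 0.2 -0.18 0 0 0;0.4 -0.16 0.27 -0.18 0 0 0;0.4 -0.2 0.34 -0.18 0 0 0;0.4 -0.22 0.38 -0.18 0 0 0;0.4 -0.232 0.397 -0.18 0 0 0;0.4 -0.232 0.397 -0.18 0 0 0;0.4 -0.232 0.397 -0.16 0 0 0;0.4 -0.232 0.397 -0.12 0 0 0;0.4 -0.232 0.397 -0.08 0 0 0;0.4 -0.232 0.397 -0.05 0 0 0;0.4 -0.232 0.397 -0.03 0 0 0;0.4 -0.232 0.397 -0.02 0 0 0;0.4 -0.232 0.397 -0.02 0 0 0;0.4 -0.232 0.397 -0.02 0 0 0"

```text
time_s: 12.75
position: [0.667, 0.0031, 0.0327]
tcp_rot: [[0.174, 0.985, -0.0], [0.985, -0.174, 0.0], [0.0, -0.0, -1.0]]
force: [0.1, 0.1, -0.5]
opening: 0.623
grasp_force: 30.0
```

```bash
python3 - <<'E'
from h import *
s=st(); p=capture('scene');
for l in ['garlic_center','dish']: print(l,[(np.round(d['point'],3).tolist(),round(d['conf'],2)) for d in spot_point(l,p)[:3]])
E
```

```text
12.75 [0.667  0.0031 0.0327] [[0.174, 0.985, -0.0], [0.985, -0.174, 0.0], [0.0, -0.0, -1.0]] F [ 0.1  0.1 -0.5] op 0.623 g 30.0 q [-9.31, 46.22, 82.68, 0.01, 51.1, 0.7]
garlic_center [([0.67, -0.002, 0.043], 0.6), ([0.797, 0.145, -0.003], 0.3)]
dish [([0.364, -0.104, 0.004], 0.83), ([0.477, -0.033, -0.0], 0.73), ([0.669, -0.001, 0.002], 0.72)]
```

jog_arm --rows "0.4 0 0 0.006 0 0 0;0.4 0 0 0.006 0 0 0;0.8 0 0 0.006 0 0 0;0.8 0 0 0.006 0 0 0;0.8 0 0 0.006 0 0 0;0.8 0 0 0.006 0 0 0;0.8 0 0 -0.01 0 0 0;0.8 0 0 -0.05 0 0 0;0.8 0 0 -0.1 0 0 0;0.8 0 0 -0.15 0 0 0;1 0 0 -0.175 0 0 0;1 0.01 -0.08 -0.175 0 0 0;1 0.02 -0.16 -0.175 0 0 0;1 0.03 -0.24 -0.175 0 0 0;1 0.05 -0.32 -0.175 0 0 0;1 0.06 -0.4 -0.175 0 0 0;1 0.06 -0.443 -0.175 0 0 0;1 0.06 -0.443 -0.175 0 0 0;1 0.06 -0.443 -0.175 0 0 0"

```text
time_s: 14.48
position: [0.4536, 0.071, 0.1205]
tcp_rot: [[0.174, 0.985, 0.0], [0.985, -0.174, -0.0], [0.0, 0.0, -1.0]]
force: [0.8, -0.4, -0.1]
opening: 1.0
grasp_force: 0.0
```

```bash
python3 - <<'E'
from h import *
s=st(); p=capture('scene');w=capture('wrist')
for x in (p,w):
  for l in ['garlic_center','dish','board_center','board_left']: print(l,[(np.round(d['point'],3).tolist(),round(d['conf'],2)) for d in spot_point(l,x)[:3]])
print(board(p))
print(row([.454,.071,.004],down(-10)))
E
```

```text
14.48 [0.4536 0.071  0.1205] [[0.174, 0.985, 0.0], [0.985, -0.174, -0.0], [0.0, 0.0, -1.0]] F [ 0.8 -0.4 -0.1] op 1.0 g 0.0 q [-5.09, 26.7, 110.69, -0.0, 42.59, 4.93]
garlic_center [([0.67, -0.0, 0.035], 0.49)]
dish [([0.475, -0.038, 0.0], 0.98), ([0.365, -0.105, -0.002], 0.74), ([0.67, -0.003, -0.002], 0.71)]
board_center [([0.47, 0.163, 0.004], 0.78)]
board_left [([0.481, 0.237, 0.003], 0.81)]
garlic_center [([0.668, 0.001, 0.036], 0.89)]
dish [([0.668, 0.002, -0.003], 0.84), ([0.475, -0.036, -0.003], 0.56)]
board_center [([0.47, 0.168, 0.003], 0.89)]
board_left []
(((468.4398193359375, 161.04544067382812), (153.95655822753906, 221.33839416503906), 81.2682876586914), np.uint64(1789))
[ 0.001 -0.001  0.232 -0.     0.    -0.002]
```

jog_arm --rows "1 0 0 0.08 0 0 0;1 0 0 0.15 0 0 0;1 0 0 0.2 0 0 0;1 0 0 0.22 0 0 0;1 0 0 0.231 0 0 0;1 0 0 0.231 0 0 0;1 0 0 0.231 0 0 0"

```text
time_s: 15.62
position: [0.455, 0.0706, 0.0052]
tcp_rot: [[0.175, 0.985, 0.001], [0.985, -0.175, -0.0], [0.0, 0.001, -1.0]]
force: [-0.5, 0.3, 0.8]
opening: 1.0
grasp_force: 0.0
```

```bash
python3 - <<'E'
from h import *
s=st(); print(row([.487,.245,.004],down(0)))
E
```

```text
15.62 [0.455  0.0706 0.0052] [[0.175, 0.985, 0.001], [0.985, -0.175, -0.0], [0.0, 0.001, -1.0]] F [-0.5  0.3  0.8] op 1.0 g 0.0 q [-5.13, 40.48, 114.14, 0.0, 25.31, 4.94]
[ 0.355  0.002  0.002  0.002 -0.    -0.224]
```

jog_arm --rows "1 0.02 0 0.001 0 0 0;1 0.04 0 0.001 0 0 0;1 0.06 0 0.001 0 0 -0.02;1 0.08 0 0.001 0 0 -0.04;1 0.1 0 0.001 0 0 -0.05;1 0.12 0 0.001 0 0 -0.07;1 0.14 0 0.001 0 0 -0.08;1 0.16 0 0.001 0 0 -0.1;1 0.18 0 0.001 0 0 -0.11;1 0.2 0 0.001 0 0 -0.13;1 0.22 0 0.001 0 0 -0.14;1 0.24 0 0.001 0 0 -0.16;1 0.26 0 0.001 0 0 -0.17;1 0.28 0 0.001 0 0 -0.19;1 0.3 0 0.001 0 0 -0.2;1 0.32 0 0.001 0 0 -0.22;1 0.34 0 0.001 0 0 -0.224;1 0.35 0 0.001 0 0 -0.224;1 0.355 0 0.001 0 0 -0.224;1 0.355 0 0.001 0 0 -0.224"

```text
time_s: 17.28
position: [0.4855, 0.246, 0.004]
tcp_rot: [[-0.001, 1.0, 0.0], [1.0, 0.001, 0.0], [0.0, 0.0, -1.0]]
force: [-0.3, -0.2, -0.5]
opening: 1.0
grasp_force: 0.0
```

```bash
python3 - <<'E'
from h import *
s=st(); p=capture('scene');w=capture('wrist')
for x in (p,w):
  for l in ['board_center','board_left']: print(l,[(np.round(d['point'],3).tolist(),round(d['conf'],2)) for d in spot_point(l,x)[:3]])
print(board(p))
E
```

```text
17.28 [0.4855 0.246  0.004 ] [[-0.001, 1.0, 0.0], [1.0, 0.001, 0.0], [0.0, 0.0, -1.0]] F [-0.3 -0.2 -0.5] op 1.0 g 0.0 q [15.1, 43.06, 101.93, -0.0, 35.0, 15.05]
board_center [([0.472, 0.163, 0.004], 0.74)]
board_left [([0.479, 0.236, 0.005], 0.92)]
board_center []
board_left []
(((467.3453674316406, 159.12872314453125), (147.61734008789062, 220.2328643798828), 80.098876953125), np.uint64(1734))
```

The board did not move, so the tips passed over it and must sit a few mm behind the TCP. I'll shift clear of the board, then feel for the worktop to calibrate the height.

jog_arm --rows "1 0.04 0 0 0 0 0;1 0.05 0 0.006 0 0 0;1 0.05 0 0.012 0 0 0;1 0.05 0 0.014 0 0 0;1 0.05 0 0.014 0 0 0"

```text
time_s: 18.05
position: [0.4848, 0.2698, -0.0035]
tcp_rot: [[-0.0, 1.0, -0.001], [1.0, 0.0, -0.001], [-0.001, -0.001, -1.0]]
force: [0.8, -0.6, -0.4]
opening: 0.998
grasp_force: 0.0
```

jog_arm --rows "1 0 0 0.002 0 0 0;1 0 0 0.004 0 0 0;1 0 0 0.004 0 0 0"

```text
time_s: 18.3
position: [0.4853, 0.27, -0.0052]
tcp_rot: [[0.0, 1.0, -0.001], [1.0, -0.0, -0.0], [-0.0, -0.001, -1.0]]
force: [1.0, -0.3, 0.6]
opening: 1.001
grasp_force: 0.0
```

jog_arm --rows "1 0 0 0.002 0 0 0;1 0 0 0.004 0 0 0;1 0 0 0.004 0 0 0"

```text
time_s: 18.55
position: [0.4853, 0.2703, -0.0071]
tcp_rot: [[-0.0, 1.0, -0.0], [1.0, 0.0, -0.0], [-0.0, -0.0, -1.0]]
force: [-0.1, -0.3, -0.2]
opening: 0.999
grasp_force: 0.0
```

jog_arm --rows "1 0 0 0.003 0 0 0;1 0 0 0.006 0 0 0;1 0 0 0.006 0 0 0"

```text
time_s: 18.8
position: [0.4855, 0.2704, -0.0076]
tcp_rot: [[-0.0, 1.0, 0.001], [1.0, 0.0, 0.0], [0.0, 0.001, -1.0]]
force: [-2.9, -2.1, 17.5]
opening: 1.001
grasp_force: 8.6
```

jog_arm --rows "1 0 0 0.002 0 0 0;1 0 0 0.004 0 0 0;1 0 0 0.004 0 0 0"

```text
time_s: 19.05
position: [0.4855, 0.2704, -0.0077]
tcp_rot: [[-0.0, 1.0, 0.001], [1.0, 0.0, 0.0], [0.0, 0.001, -1.0]]
force: [-4.7, -2.2, 31.1]
opening: 0.999
grasp_force: 15.6
```

jog_arm --rows "1 0 0 0.002 0 0 0;1 0 0 0.004 0 0 0;1 0 0 0.004 0 0 0"

```text
time_s: 19.3
position: [0.4856, 0.2705, -0.0078]
tcp_rot: [[-0.0, 1.0, 0.002], [1.0, 0.0, 0.0], [0.0, 0.002, -1.0]]
force: [-6.8, -3.6, 44.9]
opening: 0.997
grasp_force: 22.6
```

Worktop contact came at TCP z = -7.5 mm, so the tips are 7.5 mm behind the TCP. Going back to the board's right side, this time with the tips at about 3 mm height.

jog_arm --rows "1 0 0 -0.06 0 0 0;1 0 0 -0.12 0 0 0;1 -0.06 -0.01 -0.12 0 0 0.03;1 -0.13 -0.02 -0.12 0 0 0.07;1 -0.2 -0.03 -0.12 0 0 0.11;1 -0.27 -0.04 -0.12 0 0 0.15;1 -0.34 -0.05 -0.12 0 0 0.19;1 -0.39 -0.06 -0.12 0 0 0.224;1 -0.405 -0.061 -0.12 0 0 0.224;1 -0.405 -0.061 -0.12 0 0 0.224;1 -0.405 -0.061 -0.06 0 0 0.224;1 -0.405 -0.061 -0.03 0 0 0.224;1 -0.405 -0.061 -0.02 0 0 0.224;1 -0.405 -0.061 -0.02 0 0 0.224;1 -0.405 -0.061 -0.02 0 0 0.224"

```text
time_s: 20.55
position: [0.4551, 0.0689, -0.0039]
tcp_rot: [[0.173, 0.985, -0.0], [0.985, -0.173, 0.0], [0.0, -0.0, -1.0]]
force: [-0.5, -0.1, 0.0]
opening: 0.998
grasp_force: 0.0
```

```bash
python3 - <<'E'
from h import *
s=st(); print(row([.487,.245,-.0045],down(0)))
E
```

```text
20.55 [ 0.4551  0.0689 -0.0039] [[0.173, 0.985, -0.0], [0.985, -0.173, 0.0], [0.0, -0.0, -1.0]] F [-0.5 -0.1  0. ] op 0.998 g 0.0 q [-5.35, 41.64, 114.22, 0.01, 24.15, 4.61]
[ 0.358  0.002  0.001 -0.    -0.    -0.222]
```

jog_arm --rows "1 0.02 0 0.001 0 0 0;1 0.04 0 0.001 0 0 0;1 0.06 0 0.001 0 0 -0.02;1 0.08 0 0.001 0 0 -0.04;1 0.1 0 0.001 0 0 -0.05;1 0.12 0 0.001 0 0 -0.07;1 0.14 0 0.001 0 0 -0.08;1 0.16 0 0.001 0 0 -0.1;1 0.18 0 0.001 0 0 -0.11;1 0.2 0 0.001 0 0 -0.13;1 0.22 0 0.001 0 0 -0.14;1 0.24 0 0.001 0 0 -0.16;1 0.26 0 0.001 0 0 -0.17;1 0.28 0 0.001 0 0 -0.19;1 0.3 0 0.001 0 0 -0.2;1 0.32 0 0.001 0 0 -0.22;1 0.34 0 0.001 0 0 -0.222;1 0.35 0 0.001 0 0 -0.222;1 0.358 0 0.001 0 0 -0.222;1 0.358 0 0.001 0 0 -0.222"

```text
time_s: 22.22
position: [0.4865, 0.2452, -0.0045]
tcp_rot: [[0.001, 1.0, 0.001], [1.0, -0.001, 0.001], [0.001, 0.001, -1.0]]
force: [0.0, 0.3, -0.6]
opening: 1.0
grasp_force: 0.0
```

```bash
python3 - <<'E'
from h import *
s=st(); p=capture('scene');w=capture('wrist')
for x in (p,w):
  for l in ['board_center','board_left','worktop_left_edge']: print(l,[(np.round(d['point'],3).tolist(),round(d['conf'],2)) for d in spot_point(l,x)[:3]])
print(board(p))
E
```

```text
22.22 [ 0.4865  0.2452 -0.0045] [[0.001, 1.0, 0.001], [1.0, -0.001, 0.001], [0.001, 0.001, -1.0]] F [ 0.   0.3 -0.6] op 1.0 g 0.0 q [14.98, 43.98, 101.97, 0.04, 34.01, 14.99]
board_center [([0.486, 0.326, 0.004], 0.63)]
board_left [([0.485, 0.399, 0.002], 0.85)]
worktop_left_edge []
board_center [([0.486, 0.327, 0.007], 0.78)]
board_left []
worktop_left_edge [([0.476, 0.359, -0.002], 0.88)]
(((481.46435546875, 317.7628173828125), (220.56051635742188, 145.7440643310547), 0.3245583772659302), np.uint64(906))
```

jog_arm --rows "1 0.01 0 0 0 0 0;1 0.018 0 0 0 0 0;1 0.022 0 0 0 0 0;1 0.022 0 0 0 0 0;1 0 0 0 0 0 0;1 -0.02 0 0 0 0 0;1 -0.02 0 -0.08 0 0 0;1 -0.02 0 -0.16 0 0 0;1 -0.02 0 -0.24 0 0 0;1 -0.02 0 -0.32 0 0 0;1 -0.02 0 -0.4 0 0 0;1 -0.02 0 -0.45 0 0 0;1 -0.02 0 -0.45 0 0 0"

```text
time_s: 23.75
position: [0.49, 0.2341, 0.2267]
tcp_rot: [[0.002, 1.0, 0.012], [1.0, -0.002, 0.003], [0.003, 0.012, -1.0]]
force: [0.3, -0.1, 0.3]
opening: 1.003
grasp_force: 0.0
```

```bash
cat > kin.py <<'E'
from h import *
from scipy.optimize import least_squares
D=[eval(l) for l in open('q.log')]
# vertical-chain model: J1 z, J2 pitch, J3 pitch, J4 roll, J5 pitch, J6 roll
def rz(a): return Ro.from_euler('z',a,degrees=True).as_matrix()
def ry(a): return Ro.from_euler('y',a,degrees=True).as_matrix()
def fk(q,k):
    h,a1,lat,a2,e,d4,d6,o2,o3=k
    R1=rz(q[0]); R2=R1@ry(q[1]+o2); R3=R2@ry(q[2]+o3); R4=R3@rz(q[3]); R5=R4@ry(q[4]-o2-o3); R=R5@rz(K6[0]*q[5]+K6[1])
    return R1@[a1,lat,h]+R2@[0,0,a2]+R3@[e,0,d4]+R[:,2]*d6, R
K6=[1,90]
E
python3 - <<'E'
from kin import *
import kin
s=st(); p=capture('top')
for l in ['board_center','board_left','worktop_left_edge']: print(l,[(np.round(d['point'],3).tolist(),round(d['conf'],2)) for d in spot_point(l,p)[:3]])
print(board(p))
D=[eval(l) for l in open('q.log')]
for sg in (1,-1):
  for o in (0,90,180,-90):
    kin.K6[:]=[sg,o]; print(sg,o,max(np.abs(fk(d[0],[0]*9)[1]-d[2]).max() for d in D))
E
```

```text
23.75 [0.49   0.2341 0.2267] [[0.002, 1.0, 0.012], [1.0, -0.002, 0.003], [0.003, 0.012, -1.0]] F [ 0.3 -0.1  0.3] op 1.003 g 0.0 q [13.74, 22.75, 93.65, -0.0, 62.87, 13.87]
board_center [([0.793, 0.139, -0.001], 0.67), ([0.666, 0.003, 0.004], 0.33)]
board_left []
worktop_left_edge []
(((490.5379943847656, 375.0231018066406), (58.95671081542969, 217.1229248046875), 89.69438934326172), np.uint64(475))
1 0 1.319218395902484
1 90 6.737435587732266e-16
1 180 1.3192183959024841
1 -90 1.9999989700514718
-1 0 1.5023224174884289
-1 90 0.5884480992451786
-1 180 1.6132139150765852
-1 -90 1.9848051412708685
```

jog_arm --rows "1 0.08 0 0 0 0 0;1 0.16 0 0 0 -0.1 0;1 0.24 0 0 0 -0.25 0;1 0.32 0 0 0 -0.4 0;1 0.4 0 0 0 -0.55 0;1 0.43 0 0 0 -0.7 0;1 0.43 0 0 0 -0.7 0;1 0.43 0 0 0 -0.7 0"

```text
time_s: 24.67
position: [0.4843, 0.4504, 0.2139]
tcp_rot: [[-0.006, 1.0, -0.005], [0.849, 0.003, -0.528], [-0.528, -0.007, -0.849]]
force: [0.9, -0.3, 0.1]
opening: 1.001
grasp_force: 0.0
```

```bash
python3 - <<'E'
from kin import *
s=st(); D=[eval(l) for l in open('q.log')]
for i,d in enumerate(D[-1:]): print('rot',np.abs(fk(d[0],[0]*9)[1]-d[2]).max())
f=lambda k:np.concatenate([fk(d[0],np.r_[k,0,0])[0]-d[1] for d in D])
r=least_squares(f,[.3,0,.1,.4,0,.4,.2]); print(np.round(r.x,4),np.abs(r.fun).max(), np.linalg.svd(r.jac)[1])
np.save('k.npy',np.r_[r.x,0,0])
E
```

```text
24.67 [0.4843 0.4504 0.2139] [[-0.006, 1.0, -0.005], [0.849, 0.003, -0.528], [-0.528, -0.007, -0.849]] F [ 0.9 -0.3  0.1] op 1.001 g 0.0 q [43.6, 45.94, 57.65, -22.57, 99.07, 44.23]
rot 4.440892098500626e-16
[ 0.2742 -0.      0.111   0.588   0.1141  0.3917  0.3135] 1.2513426406179917e-09 [7.50074892 5.66436583 3.87374425 0.94178534 0.72873056 0.3773302
 0.29571108]
```

```bash
cat >> kin.py <<'E'
k=np.load('k.npy')
LO=np.array([-176.69,-43.24,12.49,-82,0,-163.58]);HI=np.array([176.69,126.21,139.97,262,151.66,163.58])
def ik(P,R,q0):
    def f(q):
        p,r=fk(q,k); return np.r_[(p-P)*5,(Ro.from_matrix(r.T@R)).as_rotvec()]
    r=least_squares(f,np.clip(q0,LO+1,HI-1),bounds=(LO,HI),x_scale=50); return r.x,np.abs(r.fun).max()
def iks(P,R,n=40):
    g=np.random.default_rng(0); S=[]
    for _ in range(n):
        q,e=ik(P,R,g.uniform(LO,HI))
        if e<1e-3 and not any(np.abs(q-x).max()<1 for x in S): S.append(q)
    return S
def pinch(psi,sg): # tool z heading -90+psi, tool y = sg*z
    a=np.radians(-90+psi); z=np.array([np.cos(a),np.sin(a),0]); y=np.array([0,0,sg]); return np.c_[np.cross(y,z),y,z]
E
python3 - <<'E'
from kin import *
for sg in (1,-1):
  for psi in (0,20,-20):
    R=pinch(psi,sg); P=np.array([.4865,.3775,.004])+R[:,2]*.0075
    for q in iks(P,R): print('pinch',sg,psi,np.round(q,1),'elbow/wrist',np.round(fk(q,k)[0]-R[:,2]*k[6],2))
for h in (91.75,-88.25):
  for q in iks(np.array([.536,-.164,.1145]),down(h)): print('drop toolY',h,np.round(q,1))
E
```

```text
pinch 1 0 [ 47.   84.6  42.  -57.4 125.9 137.5] elbow/wrist [0.49 0.68 0.  ]
pinch 1 20 [ 51.8  80.6  57.2 -65.3 110.7 142.4] elbow/wrist [0.38 0.67 0.  ]
pinch 1 -20 [ 41.2  88.9  28.6 -50.  141.  137.2] elbow/wrist [0.59 0.67 0.  ]
pinch -1 0 [ 47.   84.6  42.  -57.4 125.9 -42.5] elbow/wrist [0.49 0.68 0.  ]
pinch -1 20 [ 51.8  80.6  57.2 -65.3 110.7 -37.6] elbow/wrist [0.38 0.67 0.  ]
pinch -1 -20 [ 41.2  88.9  28.6 -50.  141.  -42.8] elbow/wrist [0.59 0.67 0.  ]
drop toolY 91.75 [ -28.4   33.2   96.7   -0.    50.2 -120.2]
drop toolY -88.25 [-28.4  33.2  96.7  -0.   50.2  59.8]
```

```bash
python3 - <<'E'
from kin import *
from scipy.spatial.transform import Slerp
s=bot.read_state(); q=np.array(s['joint_positions']); P0,R0=np.array(s['position']),np.array(s['tcp_rot'])
# commanded pose = previous goal
Rf=pinch(0,-1); sl=Slerp([0,1],Ro.from_matrix([R0,Rf])); Rm=sl(.5).as_matrix()
print(np.degrees(sl([0,1])[0].inv()*sl([0,1])[1]).magnitude() if 0 else np.degrees(Ro.from_matrix(R0.T@Rf).magnitude()))
W=[([.4865,.45,.18],Rm),([.4865,.45,.12],Rf),([.4865,.45,.004],Rf),([.4865,.370,.004],Rf)]
Pa,Ra=P0,R0
for P,R in W:
    P=np.array(P); ss=Slerp([0,1],Ro.from_matrix([Ra,R])); 
    for t in np.linspace(.25,1,4):
        q,e=ik(Pa+(P-Pa)*t,ss(t).as_matrix(),q); print(np.round(q,1),'%.4f'%e)
    print('ROW',row(P,R,Pa,Ra)); Pa,Ra=P,R
E
```

```text
103.24629632235872
[ 43.6  50.9  51.2 -23.6 108.4  33.3] 0.0000
[ 43.9  56.   45.1 -26.2 117.   22. ] 0.0000
[ 44.5  61.1  39.6 -30.4 124.7   9.8] 0.0000
[ 45.3  65.9  35.1 -36.4 130.9  -3.4] 0.0000
ROW [ 0.035  0.005  0.058  0.502 -0.503 -0.9  ]
[ 46.4  70.5  31.9 -43.5 134.9 -17.2] 0.0000
[ 47.6  74.5  30.3 -51.3 137.  -31.4] 0.0000
[ 49.   77.8  30.4 -58.9 137.1 -45. ] 0.0000
[ 50.5  80.2  32.1 -65.3 135.5 -57.2] 0.0000
ROW [ 0.065  0.083  0.057  0.502 -0.503 -0.9  ]
[ 50.5  82.6  30.5 -64.6 135.2 -56.1] 0.0000
[ 50.5  85.1  28.6 -64.  134.9 -55.4] 0.0000
[ 50.5  87.8  26.4 -63.7 134.7 -54.9] 0.0000
[ 50.5  90.5  23.7 -63.6 134.7 -54.8] 0.0000
ROW [0.    0.232 0.    0.    0.    0.   ]
[ 49.6  88.7  29.  -61.3 132.4 -51. ] 0.0000
[ 48.8  87.2  33.7 -59.6 130.2 -47.7] 0.0000
[ 47.9  85.8  38.1 -58.4 128.  -45. ] 0.0000
[ 47.   84.6  42.  -57.4 125.9 -42.5] 0.0000
ROW [0.   0.   0.16 0.   0.   0.  ]
```

jog_arm --rows "1 0.01 0 0.01 0.06 -0.06 -0.11;1 0.02 0 0.02 0.12 -0.12 -0.22;1 0.02 0 0.02 0.18 -0.18 -0.33;1 0.03 0 0.03 0.25 -0.25 -0.45;1 0.03 0 0.04 0.31 -0.31 -0.56;1 0.03 0 0.05 0.37 -0.37 -0.67;1 0.035 0.005 0.058 0.44 -0.44 -0.78;1 0.035 0.005 0.058 0.502 -0.503 -0.9;1 0.035 0.005 0.058 0.502 -0.503 -0.9;1 0.035 0.005 0.058 0.502 -0.503 -0.9"

```text
time_s: 25.5
position: [0.4895, 0.447, 0.1856]
tcp_rot: [[-0.686, 0.695, -0.216], [0.482, 0.211, -0.85], [-0.545, -0.687, -0.48]]
force: [-0.0, 0.3, 0.3]
opening: 0.999
grasp_force: 0.0
```

```bash
python3 - <<'E'
from kin import *
st(); print(row([.4865,.45,.12],pinch(0,-1)))
E
```

```text
25.5 [0.4895 0.447  0.1856] [[-0.686, 0.695, -0.216], [0.482, 0.211, -0.85], [-0.545, -0.687, -0.48]] F [-0.   0.3  0.3] op 0.999 g 0.0 q [44.96, 65.32, 35.19, -36.36, 130.82, -3.22]
[ 0.079  0.087  0.059  0.507 -0.513 -0.911]
```

jog_arm --rows "1 0.01 0.01 0.01 0.06 -0.06 -0.11;1 0.02 0.02 0.01 0.12 -0.12 -0.22;1 0.03 0.03 0.02 0.18 -0.18 -0.33;1 0.04 0.04 0.03 0.25 -0.25 -0.45;1 0.05 0.05 0.04 0.31 -0.31 -0.56;1 0.06 0.06 0.05 0.37 -0.37 -0.67;1 0.07 0.08 0.059 0.44 -0.44 -0.78;1 0.079 0.087 0.059 0.507 -0.513 -0.911;1 0.079 0.087 0.059 0.507 -0.513 -0.911;1 0.079 0.087 0.059 0.507 -0.513 -0.911;1 0.079 0.087 0.059 0.507 -0.513 -0.911;1 0.079 0.087 0.059 0.507 -0.513 -0.911;1 0.079 0.087 0.059 0.507 -0.513 -0.911"

```text
time_s: 26.58
position: [0.4871, 0.4521, 0.1235]
tcp_rot: [[-1.0, 0.004, 0.001], [-0.001, 0.006, -1.0], [-0.004, -1.0, -0.006]]
force: [0.8, 0.8, 1.0]
opening: 0.998
grasp_force: 0.0
```

```bash
python3 - <<'E'
from kin import *
s=st(); print(row([.4865,.45,.004],pinch(0,-1)))
p=capture('scene');t=capture('top')
for x in (p,t):
  for l in ['board_center','board_left']: print(l,[(np.round(d['point'],3).tolist(),round(d['conf'],2)) for d in spot_point(l,x)[:3]])
  try: print(board(x))
  except Exception as e: print(e)
E
```

```text
26.58 [0.4871 0.4521 0.1235] [[-1.0, 0.004, 0.001], [-0.001, 0.006, -1.0], [-0.004, -1.0, -0.006]] F [0.8 0.8 1. ] op 0.998 g 0.0 q [50.53, 79.95, 31.85, -65.37, 135.53, -57.32]
[ 0.002  0.239  0.006  0.008  0.002 -0.006]
board_center [([0.484, 0.336, 0.003], 0.94)]
board_left [([0.483, 0.413, 0.004], 0.91)]
(((480.41552734375, 331.59783935546875), (224.52182006835938, 154.91783142089844), 0.5818600058555603), np.uint64(1340))
board_center [([0.484, 0.341, 0.005], 0.59)]
board_left [([0.486, 0.405, 0.008], 0.86)]
(((488.68719482421875, 335.5807189941406), (140.53207397460938, 220.0457763671875), 89.5232162475586), np.uint64(3162))
```

jog_arm --rows "1 0 0.06 0 0 0 0;1 0 0.12 0 0 0 0;1 0 0.18 0 0 0 0;1 0 0.22 0 0 0 0;1 0 0.235 0 0 0 0;1 0 0.235 0 0 0 0;1 0 0.235 0 0 0 0"

```text
time_s: 27.57
position: [0.4857, 0.4524, 0.0038]
tcp_rot: [[-1.0, 0.001, 0.003], [-0.003, 0.001, -1.0], [-0.001, -1.0, -0.001]]
force: [-0.0, -0.1, 0.8]
opening: 1.0
grasp_force: 0.0
```

```bash
python3 - <<'E'
from kin import *
s=st(); print(row([.4865,.370,.004],pinch(0,-1)))
E
```

```text
27.57 [0.4857 0.4524 0.0038] [[-1.0, 0.001, 0.003], [-0.003, 0.001, -1.0], [-0.001, -1.0, -0.001]] F [-0.  -0.1  0.8] op 1.0 g 0.0 q [50.63, 90.66, 23.3, -63.74, 134.78, -55.01]
[-0.001 -0.001  0.165  0.001  0.004 -0.001]
```

jog_arm --rows "0.4 0 0 0.02 0 0 0;0.4 0 0 0.05 0 0 0;0.4 0 0 0.08 0 0 0;0.4 0 0 0.11 0 0 0;0.4 0 0 0.14 0 0 0;0.4 0 0 0.16 0 0 0;0.4 0 0 0.165 0 0 0;0.4 0 0 0.165 0 0 0;0.4 0 0 0.165 0 0 0"

```text
time_s: 28.32
position: [0.4867, 0.3708, 0.0051]
tcp_rot: [[-1.0, 0.002, 0.003], [-0.003, 0.004, -1.0], [-0.002, -1.0, -0.004]]
force: [0.2, 0.1, -0.4]
opening: 0.432
grasp_force: 0.0
```

```bash
python3 - <<'E'
from kin import *
s=st(); p=capture('scene')
for l in ['board_center','board_left']: print(l,[(np.round(d['point'],3).tolist(),round(d['conf'],2)) for d in spot_point(l,p)[:3]])
cv2.imwrite('pics/k.png',cv2.resize(p['pixels'][100:260,100:300],(750,600),interpolation=cv2.INTER_NEAREST)[:,:,::-1])
E
```

```text
28.32 [0.4867 0.3708 0.0051] [[-1.0, 0.002, 0.003], [-0.003, 0.004, -1.0], [-0.002, -1.0, -0.004]] F [ 0.2  0.1 -0.4] op 0.432 g 0.0 q [47.03, 84.42, 42.16, -57.37, 125.7, -42.41]
board_center [([0.484, 0.336, 0.004], 0.88), ([0.806, 0.03, 0.0], 0.73)]
board_left [([0.484, 0.409, -0.0], 0.56), ([0.487, 0.337, 0.0], 0.46), ([0.752, 0.21, 0.001], 0.38)]
```

View pics/k.png

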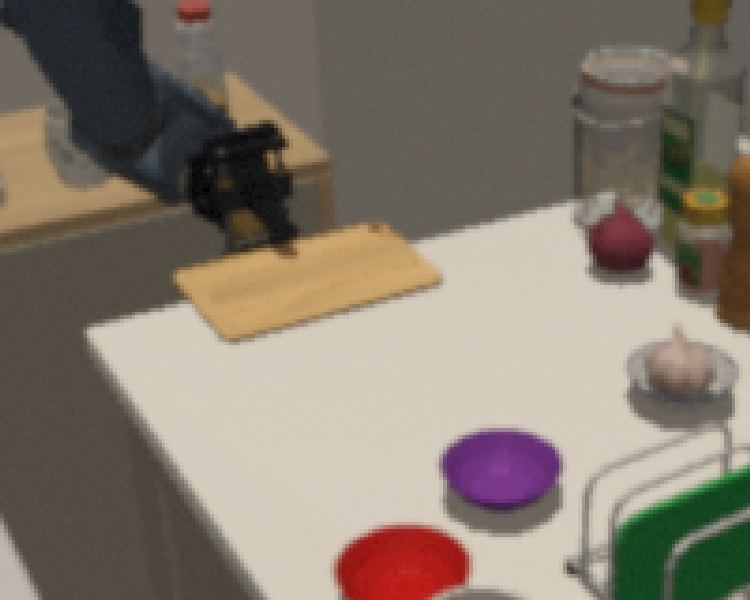

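The board juts out over the left edge at about (270,265) in this crop. The upper finger is above it at (288,250), and the garlic sits in the white dish at (680,365). Pinching now.

jog_arm --rows "0 0 0 0 0 0 0;0 0 0 0 0 0 0;0 0 0 0 0 0 0;0 0 0 0 0 0 0;0 0 0 0 0 0 0;0 0 0 0 0 0 0;0 0 0 0 0 0 0;0 0 0 0 0 0 0;0 0 0 0 0 0 0;0 0 0 0 0 0 0"

```text
time_s: 29.3
position: [0.486, 0.3699, 0.004]
tcp_rot: [[-1.0, 0.0, 0.003], [-0.003, 0.001, -1.0], [-0.0, -1.0, -0.001]]
force: [-0.4, -0.7, 3.6]
opening: 0.086
grasp_force: 29.9
```

```bash
python3 - <<'E'
from kin import *
from scipy.spatial.transform import Slerp
s=st(); q=np.array(s['joint_positions']); Pa,Ra=np.array(s['position']),np.array(s['tcp_rot'])
def tilt(a,yaw=0):  # rotate pinch pose about world x by a (90=down), then yaw
    return Ro.from_euler('z',yaw,degrees=True).as_matrix()@Ro.from_euler('x',a,degrees=True).as_matrix()@pinch(0,-1)
print(np.round(tilt(90),2).tolist())
W=[([.4865,.370,.12],tilt(0)),([.48,.33,.25],tilt(44)),([.48,.20,.28],tilt(88)),([.536,-.164,.28],tilt(90,1.75)),([.536,-.164,.1145],tilt(90,1.75))]
for P,R in W:
    P=np.array(P); ss=Slerp([0,1],Ro.from_matrix([Ra,R]))
    for t in np.linspace(.25,1,4):
        q,e=ik(Pa+(P-Pa)*t,ss(t).as_matrix(),q); print(np.round(q,1),'%.4f'%e)
    print('ROW',row(P,R,Pa,Ra)); Pa,Ra=P,R
E
```

```text
29.3 [0.486  0.3699 0.004 ] [[-1.0, 0.0, 0.003], [-0.003, 0.001, -1.0], [-0.0, -1.0, -0.001]] F [-0.4 -0.7  3.6] op 0.086 g 29.9 q [47.02, 84.53, 42.27, -57.38, 125.71, -42.39]
[[-1.0, 0.0, 0.0], [-0.0, 1.0, -0.0], [-0.0, -0.0, -1.0]]
[ 47.   81.9  44.3 -57.7 126.1 -43. ] 0.0000
[ 47.   79.4  46.  -58.2 126.5 -43.8] 0.0000
[ 47.   77.   47.5 -58.8 127.  -44.9] 0.0000
[ 47.   74.6  48.7 -59.5 127.6 -46.1] 0.0000
ROW [-0.001 -0.232 -0.     0.001  0.004 -0.001]
[ 46.3  66.4  54.2 -52.2 120.9 -43.9] 0.0000
[ 45.   58.2  59.2 -45.9 114.2 -43.4] 0.0000
[ 43.1  50.2  63.7 -40.  107.7 -44.5] 0.0000
[ 40.5  42.4  67.5 -34.  101.7 -46.9] 0.0000
ROW [ 0.013 -0.26   0.08  -0.978 -0.     0.   ]
[ 35.4  35.1  74.8 -27.9  91.9 -50.1] 0.0000
[ 29.   28.4  81.3 -21.   82.9 -56.1] 0.0000
[ 21.   22.6  87.  -12.5  75.4 -65.3] 0.0000
[ 11.5  18.1  91.7  -2.1  70.6 -77.8] 0.0000
ROW [ 0.    -0.224  0.145 -0.978  0.     0.   ]
[  0.7  16.7  93.9  -1.6  69.5 -89.2] 0.0000
[ -10.    16.7   93.8   -1.1   69.3 -100.5] 0.0000
[ -19.8   18.3   91.4   -0.5   70.2 -111. ] 0.0000
[ -28.4   21.1   86.8    0.    72.1 -120.2] 0.0000
ROW [-0.112 -0.728  0.025 -0.044 -0.001 -0.039]
[ -28.4   23.6   89.9   -0.    66.5 -120.2] 0.0000
[ -28.4   26.5   92.5   -0.    61.  -120.2] 0.0000
[ -28.4   29.7   94.8   -0.    55.5 -120.2] 0.0000
[ -28.4   33.2   96.7   -0.    50.2 -120.2] 0.0000
ROW [0.    0.    0.331 0.    0.    0.   ]
```

jog_arm --rows "0 0 -0.01 0 0 0 0;0 0 -0.03 0 0 0 0;0 0 -0.07 0 0 0 0;0 0 -0.12 0 0 0 0;0 0 -0.17 0 0 0 0;0 0 -0.22 0 0 0 0;0 0 -0.25 0 0 0 0;0 0 -0.27 0 0 0 0;0 0 -0.28 0 0 0 0;0 0 -0.28 0 0 0 0;0 0 -0.28 0 0 0 0;0 0 -0.28 0 0 0 0"

```text
time_s: 30.3
position: [0.4857, 0.3692, 0.1418]
tcp_rot: [[-1.0, -0.002, 0.003], [-0.003, 0.0, -1.0], [0.002, -1.0, -0.0]]
force: [-0.1, -0.1, -1.4]
opening: 0.095
grasp_force: 30.0
```

```bash
python3 - <<'E'
from kin import *
s=st(); p=capture('scene')
for l in ['board_center','board_left']: print(l,[(np.round(d['point'],3).tolist(),round(d['conf'],2)) for d in spot_point(l,p)[:3]])
def tilt(a,yaw=0): return Ro.from_euler('z',yaw,degrees=True).as_matrix()@Ro.from_euler('x',a,degrees=True).as_matrix()@pinch(0,-1)
print(row([.48,.33,.25],tilt(44)))
E
```

```text
30.3 [0.4857 0.3692 0.1418] [[-1.0, -0.002, 0.003], [-0.003, 0.0, -1.0], [0.002, -1.0, -0.0]] F [-0.1 -0.1 -1.4] op 0.095 g 30.0 q [47.01, 72.69, 49.91, -60.12, 127.88, -47.06]
board_center [([0.486, 0.337, 0.142], 0.84), ([0.796, 0.146, -0.003], 0.67)]
board_left [([0.484, 0.412, 0.14], 0.89)]
[ 0.012 -0.216  0.079 -0.978  0.003  0.004]
```

jog_arm --rows "0 0 -0.03 0 -0.08 0 0;0 0 -0.06 0.01 -0.2 0 0;0 0.01 -0.1 0.02 -0.32 0 0;0 0.01 -0.14 0.04 -0.44 0 0;0 0.01 -0.18 0.05 -0.56 0 0;0 0.012 -0.216 0.06 -0.68 0 0;0 0.012 -0.216 0.07 -0.8 0 0;0 0.012 -0.216 0.079 -0.9 0 0;0 0.012 -0.216 0.079 -0.978 0 0;0 0.012 -0.216 0.079 -0.978 0 0;0 0.012 -0.216 0.079 -0.978 0 0;0 0.012 -0.216 0.079 -0.978 0 0"

```text
time_s: 31.45
position: [0.4798, 0.3299, 0.2504]
tcp_rot: [[-1.0, -0.004, 0.001], [-0.003, 0.694, -0.72], [0.002, -0.72, -0.694]]
force: [0.5, -0.1, -1.4]
opening: 0.091
grasp_force: 29.9
```

```bash
python3 - <<'E'
from kin import *
s=st()
def tilt(a,yaw=0): return Ro.from_euler('z',yaw,degrees=True).as_matrix()@Ro.from_euler('x',a,degrees=True).as_matrix()@pinch(0,-1)
print(row([.48,.20,.28],tilt(88)))
E
```

```text
31.45 [0.4798 0.3299 0.2504] [[-1.0, -0.004, 0.001], [-0.003, 0.694, -0.72], [0.002, -0.72, -0.694]] F [ 0.5 -0.1 -1.4] op 0.091 g 29.9 q [40.5, 42.34, 67.59, -34.02, 101.64, -47.1]
[ 0.001 -0.223  0.146 -0.978 -0.     0.005]
```

jog_arm --rows "0 0 -0.03 0.01 -0.08 0 0;0 0 -0.06 0.03 -0.2 0 0;0 0 -0.1 0.05 -0.32 0 0;0 0 -0.13 0.07 -0.44 0 0;0 0 -0.16 0.09 -0.56 0 0;0 0 -0.19 0.11 -0.68 0 0;0 0 -0.21 0.13 -0.8 0 0;0 0.001 -0.223 0.146 -0.9 0 0;0 0.001 -0.223 0.146 -0.978 0 0.005;0 0.001 -0.223 0.146 -0.978 0 0.005;0 0.001 -0.223 0.146 -0.978 0 0.005"

```text
time_s: 32.37
position: [0.4798, 0.1992, 0.2795]
tcp_rot: [[-1.0, 0.001, -0.002], [0.001, 0.999, -0.035], [0.002, -0.035, -0.999]]
force: [0.3, -0.5, -1.3]
opening: 0.089
grasp_force: 30.0
```

```bash
python3 - <<'E'
from kin import *
s=st(); t=capture('top'); p=capture('scene')
for x in (t,p):
  for l in ['slot_left','rack','slot_middle','board_center','board_left']: print(l,[(np.round(d['point'],3).tolist(),round(d['conf'],2)) for d in spot_point(l,x)[:3]])
def tilt(a,yaw=0): return Ro.from_euler('z',yaw,degrees=True).as_matrix()@Ro.from_euler('x',a,degrees=True).as_matrix()@pinch(0,-1)
print(row([.536,-.164,.27],tilt(90,1.75)))
im=t['pixels'].astype(int)
# bright-wire picture of the rack region, enlarged
cv2.imwrite('pics/l.png',cv2.resize(t['pixels'][150:250,290:370],(640,800)[:2] if 0 else (480,600),interpolation=cv2.INTER_CUBIC)[:,:,::-1])
pj=lambda X:(lambda c:[t['cx']+t['fx']*c[0]/c[2],t['cy']+t['fy']*c[1]/c[2]])(np.array(t['R'])@X+t['t'])
c,a=np.array([.537,-.195]),np.radians(1.75); ux,uy=np.array([np.cos(a),np.sin(a)]),np.array([-np.sin(a),np.cos(a)])
for y in(.045,.015,-.015,-.045):
  print(y,[np.round((np.array(pj(np.r_[c+ux*x+uy*y,.092]))-[290,150])*6,1).tolist() for x in(-.062,.062)])
E
```

```text
32.37 [0.4798 0.1992 0.2795] [[-1.0, 0.001, -0.002], [0.001, 0.999, -0.035], [0.002, -0.035, -0.999]] F [ 0.3 -0.5 -1.3] op 0.089 g 30.0 q [11.42, 18.11, 91.73, -2.09, 70.68, -77.8]
slot_left [([0.537, -0.165, 0.015], 0.64)]
rack [([0.537, -0.195, 0.004], 0.73)]
slot_middle [([0.542, -0.194, 0.014], 0.84)]
board_center []
board_left []
slot_left [([0.754, 0.21, 0.001], 0.29)]
rack [([0.538, -0.19, 0.002], 0.87)]
slot_middle [([0.54, -0.195, 0.012], 0.63), ([0.806, 0.077, -0.001], 0.6)]
board_center [([0.48, 0.198, 0.245], 0.77), ([0.671, -0.003, 0.0], 0.65)]
board_left [([0.478, 0.203, 0.313], 0.79)]
[-0.112 -0.727  0.046 -0.042  0.001 -0.039]
0.045 [[215.9, 415.4], [202.6, 160.6]]
0.015 [[278.0, 412.9], [264.1, 158.2]]
-0.015 [[340.0, 410.5], [325.6, 155.8]]
-0.045 [[402.0, 408.1], [387.1, 153.4]]
```

View pics/l.png

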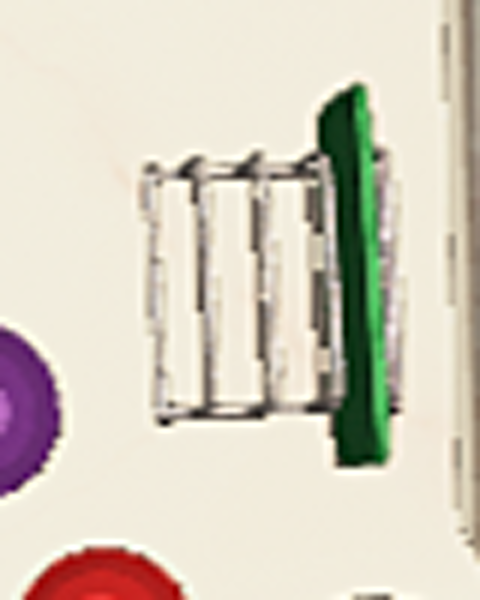

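The hoop tops sit at columns of about 205, 267, 333 and 390 in the crop, and the line at 156 is the foot. The left slot is therefore near y = -0.1635, with a yaw of about 1.3°. Moving above it.

jog_arm --rows "0 -0.005 -0.03 0.01 -0.01 0 -0.005;0 -0.01 -0.08 0.02 -0.02 0 -0.01;0 -0.02 -0.14 0.03 -0.04 0 -0.02;0 -0.03 -0.2 0.04 -0.042 0 -0.029;0 -0.04 -0.27 0.044 -0.042 0 -0.029;0 -0.05 -0.34 0.044 -0.042 0 -0.029;0 -0.06 -0.41 0.044 -0.042 0 -0.029;0 -0.07 -0.48 0.044 -0.042 0 -0.029;0 -0.08 -0.55 0.044 -0.042 0 -0.029;0 -0.09 -0.61 0.044 -0.042 0 -0.029;0 -0.1 -0.66 0.044 -0.042 0 -0.029;0 -0.11 -0.7 0.044 -0.042 0 -0.029;0 -0.114 -0.724 0.044 -0.042 0 -0.029;0 -0.114 -0.724 0.044 -0.042 0 -0.029;0 -0.114 -0.724 0.044 -0.042 0 -0.029;0 -0.114 -0.724 0.044 -0.042 0 -0.029"

```text
time_s: 34.3
position: [0.5364, -0.1612, 0.2704]
tcp_rot: [[-1.0, -0.023, -0.0], [-0.023, 1.0, 0.001], [0.0, 0.001, -1.0]]
force: [-0.2, -0.3, -1.8]
opening: 0.088
grasp_force: 30.0
```

```bash
python3 - <<'E'
from kin import *
s=st(); t=capture('top'); p=capture('scene'); w=capture('wrist')
for x in (t,p,w):
  for l in ['slot_left','slot_middle','rack','board_center','board_left']: print(l,[(np.round(d['point'],3).tolist(),round(d['conf'],2)) for d in spot_point(l,x)[:2]])
def tilt(a,yaw=0): return Ro.from_euler('z',yaw,degrees=True).as_matrix()@Ro.from_euler('x',a,degrees=True).as_matrix()@pinch(0,-1)
print(row([.537,-.1635,.1145],tilt(90,1.3)))
E
```

```text
34.3 [ 0.5364 -0.1612  0.2704] [[-1.0, -0.023, -0.0], [-0.023, 1.0, 0.001], [0.0, 0.001, -1.0]] F [-0.2 -0.3 -1.8] op 0.088 g 30.0 q [-28.2, 21.65, 87.6, 0.07, 70.8, -119.55]
slot_left [([0.534, -0.165, 0.016], 0.64), ([0.477, 0.36, -0.003], 0.39)]
slot_middle []
rack [([0.542, -0.196, 0.003], 0.67)]
board_center []
board_left [([0.794, 0.139, -0.0], 0.29)]
slot_left []
slot_middle [([0.754, -0.115, 0.002], 0.71), ([0.542, -0.193, 0.013], 0.58)]
rack [([0.536, -0.193, -0.002], 0.93)]
board_center [([0.537, -0.162, 0.239], 0.82), ([0.33, -0.229, 0.003], 0.21)]
board_left [([0.537, -0.16, 0.307], 0.95)]
slot_left [([0.536, -0.162, 0.305], 0.61)]
slot_middle []
rack [([0.538, -0.192, 0.002], 0.65)]
board_center []
board_left [([0.537, -0.16, 0.309], 0.72)]
[ 0.    -0.002  0.312  0.     0.001 -0.   ]
```

jog_arm --rows "0 0 -0.005 0 0 0 0;0 0 -0.005 0.04 0 0 0;0 0 -0.005 0.08 0 0 0;0 0 -0.005 0.12 0 0 0;0 0 -0.005 0.16 0 0 0;0 0 -0.005 0.19 0 0 0;0 0 -0.005 0.21 0 0 0;0 0 -0.005 0.23 0 0 0;0 0 -0.005 0.25 0 0 0;0 0 -0.005 0.27 0 0 0;0 0 -0.005 0.285 0 0 0;0 0 -0.005 0.29 0 0 0;0 0 -0.005 0.29 0 0 0;0 0 -0.005 0.29 0 0 0"

```text
time_s: 36.37
position: [0.5375, -0.1653, 0.1258]
tcp_rot: [[-1.0, -0.022, 0.001], [-0.022, 1.0, -0.0], [-0.001, -0.0, -1.0]]
force: [-0.2, -0.6, -1.0]
opening: 0.092
grasp_force: 30.0
```

jog_arm --rows "0 0 0 0.005 0 0 0;0 0 0 0.01 0 0 0;0 0 0 0.014 0 0 0;0 0 0 0.014 0 0 0;0 0 0 0.014 0 0 0"

```text
time_s: 36.78
position: [0.5371, -0.1651, 0.1186]
tcp_rot: [[-1.0, -0.023, 0.001], [-0.023, 1.0, 0.0], [-0.001, 0.0, -1.0]]
force: [0.0, 0.0, -1.8]
opening: 0.09
grasp_force: 30.0
```

jog_arm --rows "0 0 0 0.003 0 0 0;0 0 0 0.006 0 0 0;0 0 0 0.006 0 0 0;0 0 0 0.006 0 0 0"

```text
time_s: 37.12
position: [0.5371, -0.1651, 0.1155]
tcp_rot: [[-1.0, -0.022, 0.001], [-0.022, 1.0, 0.0], [-0.001, 0.0, -1.0]]
force: [0.5, -0.4, -1.0]
opening: 0.091
grasp_force: 30.0
```

jog_arm --rows "0 0 0 0.002 0 0 0;0 0 0 0.004 0 0 0;0 0 0 0.004 0 0 0;0 0 0 0.004 0 0 0"

```text
time_s: 37.45
position: [0.5373, -0.1653, 0.1147]
tcp_rot: [[-1.0, -0.022, 0.002], [-0.022, 1.0, -0.0], [-0.002, -0.001, -1.0]]
force: [-1.3, -0.3, 4.7]
opening: 0.088
grasp_force: 30.0
```

jog_arm --rows "0.15 0 0 -0.004 0 0 0;0.3 0 0 -0.004 0 0 0;0.4 0 0 -0.004 0 0 0;0.4 0 0 -0.004 0 0 0;0.4 0 0 -0.004 0 0 0;0.4 0 0 -0.004 0 0 0;0.4 0 0 -0.02 0 0 0;0.4 0 0 -0.05 0 0 0;0.4 0 0 -0.1 0 0 0;0.4 0 0 -0.16 0 0 0;0.4 0 0 -0.22 0 0 0;0.4 0 0 -0.28 0 0 0;0.4 0 0 -0.3 0 0 0;0.4 0 0 -0.3 0 0 0;0.4 0 0 -0.3 0 0 0"

```text
time_s: 38.7
position: [0.5368, -0.1649, 0.2636]
tcp_rot: [[-1.0, -0.022, 0.001], [-0.022, 1.0, -0.0], [-0.001, -0.0, -1.0]]
force: [0.2, -0.7, 0.3]
opening: 0.401
grasp_force: 0.0
```

```bash
python3 - <<'E'
from kin import *
s=st(); t=capture('top'); p=capture('scene'); w=capture('wrist')
for x in (t,p,w):
  for l in ['board_center','board_left','garlic_center','dish']: print(l,[(np.round(d['point'],3).tolist(),round(d['conf'],2)) for d in spot_point(l,x)[:2]])
cv2.imwrite('pics/m.png',cv2.resize(p['pixels'][150:310,200:360],(600,600))[:,:,::-1])
E
```

```text
38.7 [ 0.5368 -0.1649  0.2636] [[-1.0, -0.022, 0.001], [-0.022, 1.0, -0.0], [-0.001, -0.0, -1.0]] F [ 0.2 -0.7  0.3] op 0.401 g 0.0 q [-28.5, 22.13, 87.98, 0.03, 69.83, -119.8]
board_center []
board_left [([0.541, -0.167, 0.154], 0.62)]
garlic_center [([0.668, 0.007, 0.038], 0.7)]
dish [([0.36, -0.098, -0.002], 0.93), ([0.669, 0.002, 0.004], 0.77)]
board_center [([0.54, -0.166, 0.082], 0.8), ([0.67, 0.0, 0.033], 0.33)]
board_left [([0.534, -0.162, 0.152], 0.81), ([0.757, -0.116, -0.004], 0.27)]
garlic_center [([0.671, -0.002, 0.033], 0.67)]
dish [([0.476, -0.036, -0.0], 0.92), ([0.36, -0.102, 0.0], 0.88)]
board_center []
board_left [([0.537, -0.16, 0.15], 0.93), ([0.536, -0.194, -0.0], 0.4)]
garlic_center []
dish [([0.363, -0.104, -0.002], 0.81), ([0.472, -0.037, -0.002], 0.79)]
```

View pics/m.png

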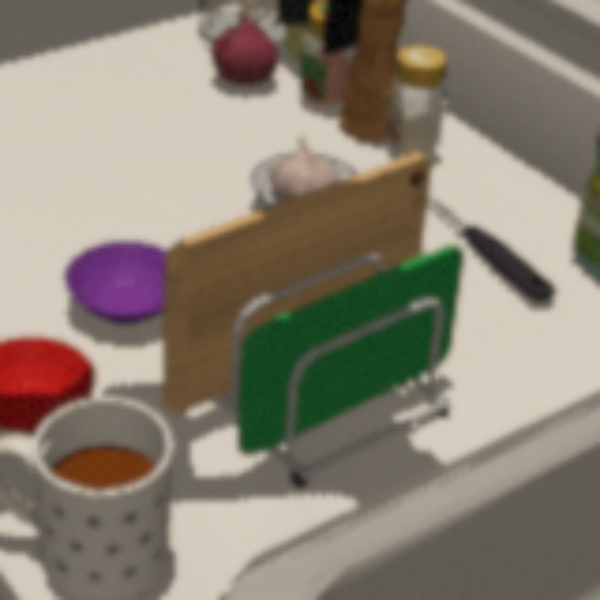

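The board stands upright in the left slot (around (300,280)), and the garlic sits in the white dish at (303,175). The gripper is clear, so I'm handing in.

```bash
python3 -c "
from rig import bot
print(bot.hand_in())"
```

```text
the job is handed in; nothing more can be done
None
```

The job is handed in; the hand-in returned no verdict. At about 38.7 s, in the last pictures, the garlic lay in the white dish, the board stood upright on the bottom of the left slot, both were let go, and the arm was clear.

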